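# Lock the stop nut of a craft studio's roller press

## Robot

A 6-joint arm with a two-finger parallel gripper is mounted at the origin on the work surface. World frame = base frame: x ahead of the robot, y to its left, z up, the work surface at z = 0. Lengths are in m, angles in rad, forces in N, time in s.
With the tool pointing down it reaches from about 0.3 to 0.75 m from the base axis. Payload 8.5 kg.
Tool frame: the origin (TCP) lies at the very end of the fingers, on their centre line; the grasp point (between the pads) lies 19 mm behind it; z points along the fingers, y is the line along which they close (so a half turn about z gives the same grasp; the last joint's range is limited). The gripper opens to 85 mm and grips with 20 to 120 N. Pads are 22 mm wide; open, the fingers measure 114 mm over their backs; the gripper's body (76 mm by 85 mm) begins 54 mm behind the grasp point. The pads swing forward as they close: fully open they stand 13 mm farther back than shut.
Start: joints at [0.916, 0.381, 1.297, -0, 1.464, -0.215], TCP at [0.234, 0.498, 0.231] pointing down, gripper open.
Joint ranges: [-3.11, 3.11], [-0.89, 2.33], [0.22, 2.48], [-1.42, 4.56], [0.17, 2.85], [-2.88, 2.88]. Speed limits (rad/s): [2.39, 2.39, 3.14, 3.14, 3.14, 3.14].

## Interface

Orientations are given as a unit quaternion [w, x, y, z].
In Python, from bench import readout, get_image, camera_info, job, spotter gives the robot as it stands.
- The arm moves only by the shell command python3 -m crank 'ROWS' [FORCE]. ROWS is JSON, a list of rows, each an object of numbers: "hand": the opening, from 0 (shut) to 1 (fully open); "dx", "dy", "dz": the shift along the tool's x, y, z in m; "rx", "ry", "rz": the turn, a rotation vector about the tool's x, y, z in rad. A call has 1 to 10 rows; each row shifts and turns the commanded pose from where the row before left it, along the tool's axes as they then stand; what a row does not reach is not made up. A row lasts 1/10 s, in which the tool goes at most 50 mm and 8.59 degrees, less where a joint would pass 70% of its speed; a pose out of reach is approached as far as the arm can. A call is refused whole if a number of a shift passes 0.05 or a number of a turn 0.15, either way. A call with a gripper value outside its range is refused whole. The fingers move at their own pace and stop on an object; FORCE is the grip in N (left out, the last holds). Time passes only in rows, so rows that do not move let the fingers close. It gives the time, the measured TCP pose, the force, the opening and the grip force at its end, in the units of the state.
- readout.sense(): the state, without advancing time (a new reading comes with each control period).
- get_image(name): name is "side" or "top"; returns the picture (480x640x3 uint8, blue, green, red); there is no depth.
- camera_info(name): a dict with "fx", "fy", "cx", "cy" (pixels), "D" ([k1, k2, p1, p2, k3] as OpenCV has them; the pictures are not rectified), "origin" and "attitude" of the camera in the world. Camera axes: x right, y up, looking along -z (the intrinsics and any distortion apply to the point x, -y, -z); pixel columns grow to the right and rows downward; lengths in m; the calibration is good to about 2 mm. A picture is of the moment at which its call begins. camera_info takes no time and is no camera call.
- job.hand_in(): hands the job in; it is judged then, once.
Trained networks look in the newest picture that a camera, given by its name, has taken for a name from the list of things; names that differ only in an ending like _2 or _b are one class to them, and where a whole thing is asked for, a point or a joint stands for the part that bears it (a point fixed in the world has none). Each returns a list of dicts, best first, with "conf" (0 to 1); they miss things now and then, are a little off and sometimes report something else, mostly with a low value. They report only what shows in the picture. A call takes as long as a camera call. They do not tell look-alikes from the thing itself.
- spotter.cut_out(name, camera): "region" (480x640 bool, what is visible of it) and "extent" ([left, top, right, bottom] in pixels, round what is visible of it).
The state is a dict: "time": time; "qpos": joint angles; "qd": joint speeds; "effort": joint torques, N m; "position": TCP position; "tool_rot": TCP orientation; "contact_force": force on the tool from outside, world axes, zero at the start; "ft_torque": the same for the moment, N m; "finger_gap": finger opening in m; "grip_force": force on a finger pad.
Only numpy, scipy, OpenCV 4.12 (cv2) and the standard library are available. Lean on these libraries where they do the work, as an engineer would, in place of code of your own. Each camera call takes 0.05 s, during which the arm holds its last target. There are 200 camera calls.

## Task

The roller pressure on the press's left side has just been set, and its setting has to be locked. Fit the open-ended spanner on the brass stop nut, lying flat on the top plate with its handle at the robot's side, so that the handle comes up against the left cheek and keeps the nut from turning; then swing the black-gripped handle of the jam nut above it clockwise (seen from above) until it is hard tight, the spanner still on the nut. Last, draw the spanner off and lay it, without dropping it, flat on the black mat again, with the stop nut still where it was set and the tin, bottle and tape spool left alone.

Things in the scene. Friction and masses are not known exactly. Their poses are not given: they have to be found in the camera images.
- press: Table-top roller press fixed on the bench. Origin: centre of its underside; x away from the robot, y left, z up. Green side cheeks, inner faces at y = +-145 mm, outer +-167, x -135 to 135 mm, 190 mm high. Bed (460 x 270 mm, top 68 mm up) juts out front and back; a star wheel stands outside the left cheek, to y = 203 mm, 180 mm high.
- plate_mid (a point): Middle of the top face of the press's flat aluminium top plate, 160 mm above the bench; axes as the press. 230 mm deep (x), it fills the space between the cheeks, which stand 30 mm above it. Two threaded studs, 22 mm thick, 52 mm tall, stand on it at x = 20, y = +69 mm (left: this job) and y = -69 (right: fixed, locked, its handle pointing to the right front).
- nut_center (a point): Centre of the left brass stop nut, on its stud's axis, 10 mm above the plate. Hexagon, 32 mm across flats, 20 mm high, standing on the plate. Flats face its +-y; its x is the way the spanner slides on (tail to jaw), 15 to 19.5 degrees clockwise of the press's x. Fitted so, the tail points at the robot and to the left, the handle 8 to 23 mm short of the left cheek's front edge.
- nut_dab (a point): Red paint dab on the top edge of the stop nut, 16.5 mm from its axis towards its -x: shows how far the nut has been turned.
- stop_nut (a joint): Turn of the stop nut on its stud, rad, positive clockwise from above; starts at 0 to 0.08. Friction 0.45 N m, so the jam nut drags it along if nothing holds it. It does not noticeably rise or sink.
- jam_nut (a joint): Turn of the jam nut relative to the stop nut, rad, positive clockwise from above. Starts at 0 to 0.3 (finger-tight); 1.2 is hard tight, a stop. Friction 0.85 N m (about 10 N at its grip); it stays where left. With the spanner on, both nuts first turn together by up to 0.3 rad until the spanner's tail meets the cheek; then only the jam nut turns.
- jam_grip (a point): Middle of the black grip (round bar, 18 mm thick) of the jam nut, 80 mm from the stud's axis, 52.5 mm above the plate; x outward from the stud, z up. The grip rises outward at 20 degrees from 56 to 102 mm from the axis; 24 mm ball at its end. Points 298 to 319 degrees (counter-clockwise from the press's x) at the start, about 232 to 250 when tight.
- jam_axis (a point): Centre of the jam nut: thin steel hexagon, 32 mm across flats, on the left stud, 20 to 34 mm above the plate, just above the stop nut; this point is on the stud's axis, 27 mm above the plate. A straight steel arm, 12 mm thick, leads from it to the black grip; x along the arm, outward.
- spanner_center (a point): Straight steel open-ended spanner, 198 mm long, 13 mm thick, about 400 g, loose on the mat. This point is on its handle, half-way up, within 6 mm of its balance point; x from tail to jaw, z up. The handle is 22 mm wide, with parallel sides from 101 mm behind this point to 14 mm ahead of it.
- spanner_jaw (a point): Centre of the spanner's jaw, 74 mm ahead of spanner_center, half-way up: on the nut's axis when fully home. The jaw is 34 mm wide (2 mm play on the nut), open at the front, flaring to 42 mm at the tips; its bottom lies 20 mm behind this point, the prong tips 18 mm ahead; the head is 66 mm wide.
- spanner_tail (a point): Middle of the spanner's tail end, 180 mm behind the jaw centre, half-way up.
- mat: Black rubber tool mat fixed on the bench, 280 mm along its x, 150 mm along its y, 4 mm thick; origin at the centre of its underside. The spanner starts on it and goes back on it.
- tin_mid (a point): Bystander: red ink tin, 84 mm across, 75 mm high; its centre.
- glue_mid (a point): Bystander: white glue bottle with orange cap, 52 mm across, 150 mm high; its middle.
- spool_mid (a point): Bystander: spool of yellow tape, 90 mm across, 48 mm high; its centre.
Mind the look-alikes: they are no part of the job. Of the things that look like the part that bears spanner_center, the larger one is meant.

How it is judged:
On the way, in this order (a step that is already met when the one before it is completed fails the run):
1. the spanner sits on the stop nut (jaw centre within 7 mm of the nut's axis, lying flat on the plate, jaw along the nut's flats) and is let go (horizontal distance between spanner_jaw and nut_center below 0.007 m and z of spanner_jaw in the frame of nut_center between -0.008 and 0.002 m and angle between the x axis of spanner_jaw and the x axis of nut_center, either way round below 0.25 rad and angle between spanner_jaw's own z axis and vertical below 0.1 rad and contact force between the fingers and spanner below 0.3 N), for 0.2 s.
2. the jam nut is hard tight (at least 1.14 rad) while the spanner is still on the stop nut with its handle against the left cheek's front edge (within 6 mm) (value of joint jam_nut above 1.14 rad and horizontal distance between spanner_jaw and nut_center below 0.008 m and y of spanner_tail in the frame of press above 0.132 m), for 0.2 s.
At the end, for the whole second after the job is handed in: The jam nut is hard tight on the stop nut (at least 1.14 of 1.2 rad), the stop nut's red dab is within 7 mm (about 25 degrees) of where it started, and the spanner lies flat and at rest on the mat, its centre at least 10 mm inside the mat's long edges and 30 mm inside its short ones (value of joint jam_nut above 1.14 rad and distance of nut_dab from where it was at the start of the episode below 0.007 m and x of spanner_center in the frame of mat between -0.11 and 0.11 m and y of spanner_center in the frame of mat between -0.065 and 0.065 m and z of spanner_center in the frame of mat below 0.015 m and angle between spanner_center's own z axis and vertical below 0.1 rad and linear speed of spanner below 0.01 m/s); the robot touches nothing.
It fails at once if the stop nut is turned away from its setting: its red dab moves more than 8 mm (about 28 degrees) (distance of nut_dab from where it was at the start of the episode above 0.008 m).
It fails at once if the spanner is dropped or slammed on the mat (more than 60 N) (contact force between spanner and mat above 60 N).
It fails at once if the tin, the bottle or the spool is pushed more than 25 mm (distance of any of tin_mid, glue_mid, spool_mid from where it was at the start of the episode above 0.025 m).
It also fails if it takes over 72 s, if anything falls off the work surface, if the arm or the gripper's body presses on something with over 40 N, if the wrist force passes 120 N, or if a joint passes its speed limit or range.

## Working session

There is one attempt and no reset: what is moved stays moved. The work goes in short steps, Python scripts to look and compute and a shell command to move; the robot and the scene stay as the last step left them, time stands still between calls to the robot, and variables do not carry over. Pictures are saved under pics/ and viewed, at most 10 in all, crops included, and the job is handed in when it is done.

```bash
mkdir -p pics; ls; python3 - <<'E'
from bench import readout,get_image,camera_info
import cv2
for c in("side","top"):
    cv2.imwrite(f"pics/{c}0.png",get_image(c)); print(c,camera_info(c))
print(readout.sense())
E
```

```text
pics
side {'fx': 551.3923065564376, 'fy': 551.3923065564376, 'cx': 318.0037871909255, 'cy': 240.34636867642294, 'D': array([-0.08490776,  0.        ,  0.        ,  0.        ,  0.        ]), 'origin': array([-0.11381716, -0.94115608,  1.1476509 ]), 'attitude': array([ 0.86688468,  0.37578078, -0.12103759, -0.30438407])}
top {'fx': 571.703790132933, 'fy': 571.703790132933, 'cx': 325.1684675806258, 'cy': 243.1382368896103, 'D': array([-0.16271556,  0.        ,  0.        ,  0.        ,  0.        ]), 'origin': array([ 0.41745085, -0.09153146,  1.63965781]), 'attitude': array([ 0.71288314,  0.0279475 , -0.02246306, -0.7003656 ])}
{'time': 0.1, 'qpos': array([ 9.15715239e-01,  3.81151983e-01,  1.29818255e+00, -3.76617536e-05,
        1.46361358e+00, -2.15307460e-01]), 'qd': array([ 0.00047109, -0.00172927, -0.00243207,  0.00145913, -0.00015672,
       -0.0005277 ]), 'effort': array([ 5.45350020e-03, -4.49217582e+01, -2.31658709e+01, -9.36941319e-05,
        3.64070736e-03,  1.78927814e-05]), 'position': array([0.23399862, 0.49743796, 0.2307618 ]), 'tool_rot': array([-2.68744349e-04,  2.18117135e-01,  9.75922361e-01, -6.22447805e-04]), 'contact_force': array([-0.23708637,  0.27774529,  0.1437198 ]), 'ft_torque': array([0.00217727, 0.03833089, 0.06918272]), 'grip_force': 0.0, 'finger_gap': 0.08559681963124766}
```

View pics/top0.png

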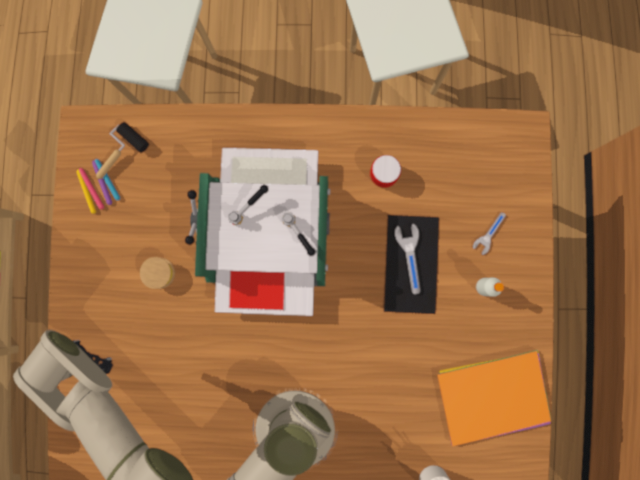

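View pics/side0.png

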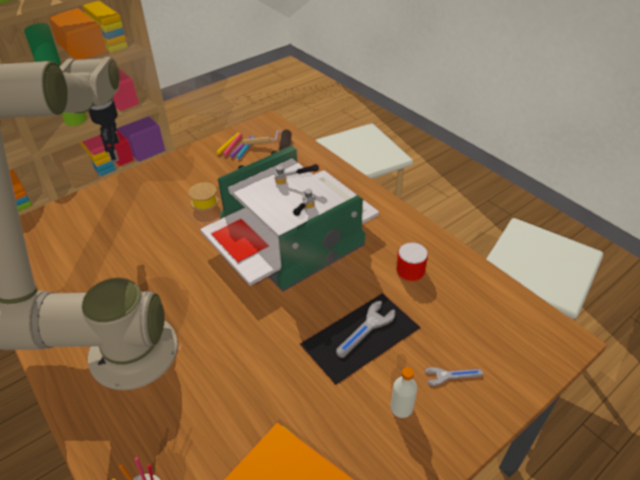

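```bash
cat > h.py <<'E'
import numpy as np,cv2
from scipy.spatial.transform import Rotation as R
from bench import readout,get_image,camera_info,spotter
def q2R(q): return R.from_quat([q[1],q[2],q[3],q[0]]).as_matrix()
def cam(c):
    i=camera_info(c);K=np.array([[i['fx'],0,i['cx']],[0,i['fy'],i['cy']],[0,0,1.]])
    A=q2R(i['attitude'])@np.diag([1,-1,-1.]) # cv cam->world
    return K,np.array(i['D']),A,np.array(i['origin'])
def proj(P,c):
    K,D,A,o=cam(c);P=np.atleast_2d(P).astype(float)
    return cv2.projectPoints(P,cv2.Rodrigues(A.T)[0],-A.T@o,K,D)[0][:,0]
def toplane(uv,z,c):
    K,D,A,o=cam(c);n=cv2.undistortPoints(np.array(uv,float).reshape(-1,1,2),K,D)[:,0]
    d=np.c_[n,np.ones(len(n))]@A.T
    return o+d*((z-o[2])/d[:,2])[:,None]
def tcp():
    s=readout.sense();return s,np.array(s['position']),q2R(s['tool_rot'])
E
python3 - <<'E'
from h import *
import pickle
out={}
ims={c:get_image(c) for c in("top","side")}
for c in("top","side"):
    for n in("press","stop_nut","jam_nut","spanner_center","mat","tin_mid","glue_mid","spool_mid"):
        r=spotter.cut_out(n,c); out[n,c]=r
        for x in r[:3]: print(c,n,round(x['conf'],2),np.round(x['extent']),x['region'].sum())
pickle.dump((out,ims),open("m.pkl","wb"))
a=cv2.resize(ims["top"][165:300,185:335],None,fx=4,fy=4,interpolation=cv2.INTER_CUBIC)
b=cv2.resize(ims["side"][130:300,190:390],None,fx=4,fy=4,interpolation=cv2.INTER_CUBIC)[:600]
cv2.imwrite("pics/c1.png",a);cv2.imwrite("pics/c2.png",b[:, :800])
E
```

```text
top press 0.59 [182. 146. 329. 312.] 20229
top stop_nut 0.87 [229. 185. 268. 228.] 371
top jam_nut 0.52 [228. 187. 270. 224.] 358
top spanner_center 0.91 [395. 221. 421. 293.] 705
top spanner_center 0.51 [475. 213. 505. 255.] 276
top mat 0.56 [381. 214. 441. 315.] 4237
top tin_mid 0.64 [368. 157. 402. 190.] 798
top glue_mid 0.75 [476. 278. 505. 299.] 432
top spool_mid 0.65 [141. 256. 176. 288.] 905
side press 0.93 [198. 148. 379. 293.] 15690
side stop_nut 0.69 [272. 164. 319. 184.] 309
side jam_nut 0.81 [275. 165. 319. 179.] 282
side spanner_center 0.85 [425. 368. 483. 386.] 449
side spanner_center 0.64 [338. 304. 395. 356.] 885
side spanner_center 0.32 [274. 163. 321. 176.] 274
side mat 0.71 [305. 297. 420. 384.] 4093
side mat 0.55 [336. 302. 395. 357.] 819
side tin_mid 0.76 [397. 242. 424. 280.] 968
side glue_mid 0.75 [394. 366. 418. 418.] 937
side spool_mid 0.83 [187. 181. 220. 211.] 678
```

View pics/c1.png

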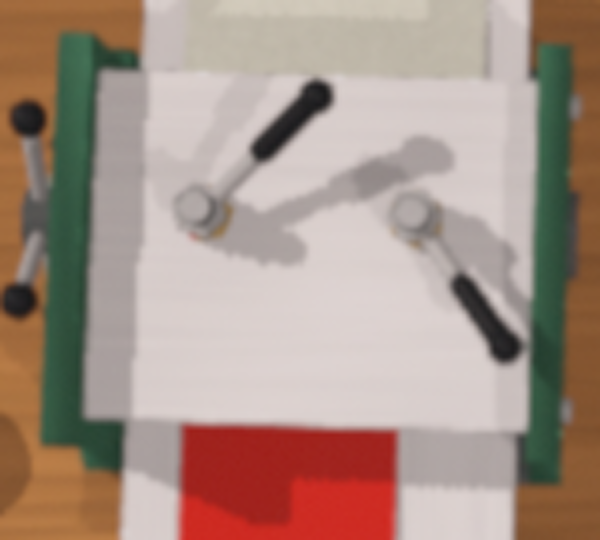

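View pics/c2.png

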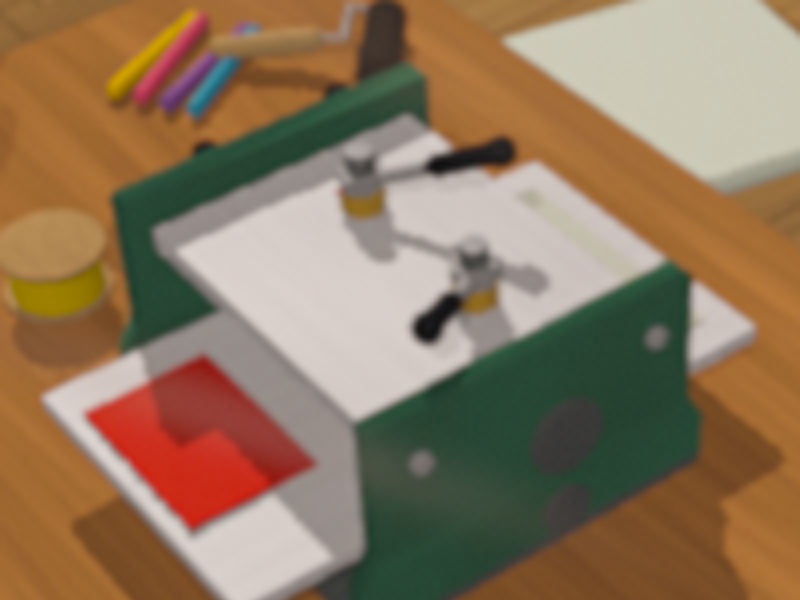

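```bash
cat > fit.py <<'E'
from h import *
import pickle
from scipy.optimize import least_squares
out,ims=pickle.load(open("m.pkl","rb"))
T=lambda u,v:(185+(u+.5)/4-.5,165+(v+.5)/4-.5)
S=lambda u,v:(190+(u+.5)/4-.5,130+(v+.5)/4-.5)
top=[((20,69,212),T(199,207)),((20,-69,212),T(415,213)),((-115,145,160),T(83,418)),((-115,-145,160),T(527,430)),((115,145,160),T(98,69)),
 ((-135,167,190),T(42,443)),((135,167,190),T(62,34)),((-135,-167,190),T(557,483)),((135,-167,190),T(571,45))]
side=[((20,69,212),S(358,150)),((20,-69,212),S(473,243)),((-115,-145,160),S(355,420)),((-115,145,160),S(155,235))]
def W(p,P):
    c,s=np.cos(p[2]),np.sin(p[2]);P=np.array(P)/1000.
    return np.c_[p[0]+c*P[:,0]-s*P[:,1],p[1]+s*P[:,0]+c*P[:,1],P[:,2]]
def res(p,sets):
    r=[]
    for c,L in sets: r.append(proj(W(p,[a for a,_ in L]),c)-np.array([b for _,b in L]))
    return np.concatenate(r)
for sets in([("top",top)],[("side",side)],[("top",top),("side",side)]):
    f=least_squares(lambda p:res(p,sets).ravel(),[.55,.1,0],loss='soft_l1');print(np.round(f.x,4),np.round(res(f.x,sets),1).tolist())
print(W(f.x,[(20,69,170)]))
for n in("mat","spanner_center"):
    for c in ("top","side"):
      for r in out[n,c][:2]:
        v,u=np.nonzero(r['region']);z=.004 if n=="mat" else .0105
        Q=toplane(np.c_[u,v],z,c)[:,:2]
        (cx,sz,a)=cv2.minAreaRect((Q*1000).astype(np.float32));print(n,c,cx,sz,a)
for n,z in(("tin_mid",.0375),("glue_mid",.075),("spool_mid",.024)):
    print(n,toplane([[ (r['extent'][0]+r['extent'][2])/2,(r['extent'][1]+r['extent'][3])/2] for r in out[n,"top"][:1]],z,"top"))
E
python3 fit.py
python3 - <<'E'
import cv2,pickle
out,ims=pickle.load(open("m.pkl","rb"))
a=cv2.resize(ims["top"][205:320,375:450],None,fx=5,fy=5,interpolation=cv2.INTER_CUBIC)
cv2.imwrite("pics/c3.png",a)
E
```

```text
[ 0.5621  0.0849 -0.0171] [[-1.0, -0.1], [-0.6, 0.2], [0.2, -0.0], [0.1, 1.1], [0.9, 0.1], [-0.9, 0.9], [-0.4, -1.0], [0.8, -4.2], [1.0, 0.0]]
[ 0.5635  0.0902 -0.0656] [[0.4, -0.6], [-1.9, 0.2], [1.3, 5.2], [-0.3, -3.7]]
[ 0.5623  0.0852 -0.0185] [[-1.1, -0.2], [-0.7, 0.1], [-0.0, -0.2], [-0.1, 1.1], [0.9, -0.0], [-1.1, 0.7], [-0.4, -1.1], [0.6, -4.2], [0.9, 0.0], [-0.1, 0.6], [-0.4, 0.7], [5.3, 6.5], [-1.0, -1.0]]
[[0.58361058 0.15385149 0.17      ]]
mat top (479.17169189453125, -325.92205810546875) (150.14071655273438, 278.41552734375) 87.78079223632812
mat side (480.28515625, -326.64141845703125) (148.649658203125, 280.78045654296875) 88.477294921875
mat side (499.390380859375, -319.9942321777344) (200.8358917236328, 68.76634979248047) 11.28168773651123
spanner_center top (495.3034362792969, -312.34503173828125) (194.88780212402344, 66.6434326171875) 1.4765125513076782
spanner_center top (578.8304443359375, -550.3406982421875) (43.10716247558594, 129.43943786621094) 62.868160247802734
spanner_center side (570.8359985351562, -561.501708984375) (44.4915657043457, 130.31298828125) 50.47948455810547
spanner_center side (495.2718811035156, -323.6854553222656) (204.4337158203125, 72.44380187988281) 11.323296546936035
tin_mid [[ 0.73429299 -0.24393962  0.0375    ]]
glue_mid [[ 0.41138967 -0.53745051  0.075     ]]
spool_mid [[0.44019322 0.39822804 0.024     ]]
```

View pics/c3.png

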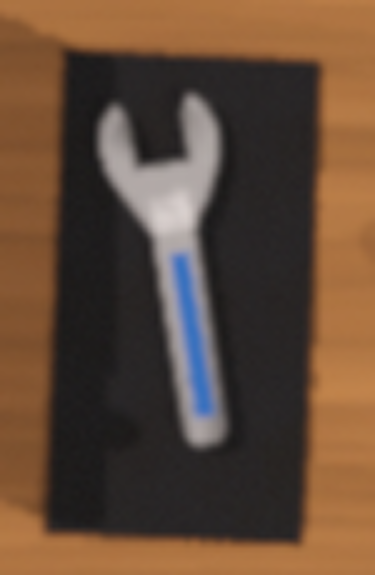

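The top crop shows the spanner with its jaw away from the robot: tips at crop (115,100) and (195,93), tail at (207,446). The mat is upright, and the stud tops are at px (234.5,216.7) and (288.5,218).

```bash
cat >> h.py <<'E'
def plan(target,psi,n=None,z=None):
    """deltas (tool frame) from the measured pose to target, tool y at world angle psi, pointing down"""
    s,p,Rm=tcp();y=np.array([np.cos(psi),np.sin(psi),0]);zz=np.array([0,0,-1.]);Rt=np.c_[np.cross(y,zz),y,zz]
    rv=R.from_matrix(Rm.T@Rt).as_rotvec()
    print("t",round(s['time'],2),"pos",np.round(p,4),"psi",round(np.arctan2(Rm[1,1],Rm[0,1]),4))
    print("shift in tool now",np.round(Rm.T@(np.array(target)-p),4),"rotvec",np.round(rv,4), "shift in tool after turn",np.round(Rt.T@(np.array(target)-p),4))
E
cat >> fit.py <<'E'
print('---')
C=lambda u,v:(375+(u+.5)/5-.5,205+(v+.5)/5-.5)
J,B,T2=toplane([C(155,97),C(160,163),C(207,447)],.0105,"top")
t0=toplane([C(115,102),C(195,93)],.0105,"top")
print("tips",J,"bottom",B,"tail",T2,"len",np.linalg.norm(J-T2),np.linalg.norm(B-T2), "yaw",np.arctan2(*(J-T2)[1::-1]),np.arctan2(*(B-T2)[1::-1]))
r=out["spanner_center","top"][0]['region'];v,u=np.nonzero(r);Q=toplane(np.c_[u,v],.0105,"top")[:,:2]
d=(J-T2)[:2];d/=np.linalg.norm(d);s=(Q-T2[:2])@d;l=(Q-T2[:2])@np.array([-d[1],d[0]])
print("ext",s.min(),s.max())
for a in np.arange(0,.2,.02):
    m=(s>a)&(s<a+.02);print(round(a+.01,2),np.round([l[m].min(),l[m].max(),l[m].mean()],4))
print("sp_center",T2+.106*np.r_[d,0])
for nm,c,uv in(("L","top",top[0][1]),("R","top",top[1][1]),("L","side",side[0][1]),("R","side",side[1][1])):print(nm,c,toplane([uv],.212,c))
plan([.47,-.31,.3],1.71)
E
python3 fit.py | sed -n '/---/,$p'
```

```text
---
tips [ 0.59280865 -0.30772664  0.0105    ] bottom [ 0.55483617 -0.31087026  0.0105    ] tail [ 0.39286202 -0.33939749  0.0105    ] len 0.20243937684006685 0.16446710584652105 yaw 0.15709142620317476 0.17433422981436192
ext 0.005224886890495076 0.19949307318966436
0.01 [-0.0114  0.0117 -0.0007]
0.03 [-0.0111  0.0117  0.0003]
0.05 [-0.0108  0.012   0.0007]
0.07 [-0.0104  0.0123  0.001 ]
0.09 [-0.0105  0.0131  0.0014]
0.11 [-0.0107  0.0134  0.0014]
0.13 [-0.0178  0.023   0.0019]
0.15 [-0.0265  0.0318  0.0028]
0.17 [-0.0324  0.0358  0.0002]
0.19 [-0.0309  0.0341 -0.003 ]
sp_center [ 0.49755678 -0.32281421  0.0105    ]
L top [[0.58309464 0.15102857 0.212     ]]
R top [[0.58140416 0.01414302 0.212     ]]
L side [[0.58538633 0.15598209 0.212     ]]
R side [[0.58366423 0.01753774 0.212     ]]
t 1.0 pos [0.2341 0.4976 0.2314] psi 1.1311
shift in tool now [-0.5572 -0.6304 -0.0687] rotvec [ 0.     -0.     -0.5789] shift in tool after turn [-0.1215 -0.8326 -0.0686]
```

```bash
python3 -m crank '[{"dz":-0.04,"rz":-0.122,"hand":0.6},{"dz":-0.04,"rz":-0.122,"hand":0.6},{"rz":-0.122,"hand":0.6},{"rz":-0.122,"hand":0.6},{"rz":-0.122,"hand":0.6}]' 60; python3 -c "
from h import *
plan([.5,-.32,.31],1.743)"
```

```text
t 1.0 pos [0.2341 0.4976 0.2314] psi 1.1311
shift in tool now [-0.5887 -0.6267 -0.0787] rotvec [ 0.     -0.     -0.6119] shift in tool after turn [-0.1218 -0.8511 -0.0786]$[0]: bad value
```

```bash
python3 -m crank '[{"hand":0.6,"dx":0,"dy":0,"dz":-0.04,"rx":0,"ry":0,"rz":-0.122},{"hand":0.6,"dx":0,"dy":0,"dz":-0.04,"rx":0,"ry":0,"rz":-0.122},{"hand":0.6,"dx":0,"dy":0,"dz":0,"rx":0,"ry":0,"rz":-0.122},{"hand":0.6,"dx":0,"dy":0,"dz":0,"rx":0,"ry":0,"rz":-0.122},{"hand":0.6,"dx":0,"dy":0,"dz":0,"rx":0,"ry":0,"rz":-0.122}]' 60; python3 -c "
from h import *
plan([.5,-.32,.31],1.743)"
```

```text
time: 1.5
position: [0.2341, 0.4976, 0.3115]
tool_rot: [0.0, -0.088, 0.996, 0.0]
contact_force: [0.4, -0.7, 0.3]
finger_gap: 0.0514
grip_force: 0.0
t 1.5 pos [0.2341 0.4976 0.3115] psi 1.7461
shift in tool now [-0.1192 -0.8515  0.0013] rotvec [0.0002 0.0002 0.0031] shift in tool after turn [-0.1218 -0.8511  0.0015]
```

```bash
python3 -m crank '[{"hand":0.6,"dx":-0.0066,"dy":-0.0473,"dz":0,"rx":0,"ry":0,"rz":0},{"hand":0.6,"dx":-0.0066,"dy":-0.0473,"dz":0,"rx":0,"ry":0,"rz":0},{"hand":0.6,"dx":-0.0066,"dy":-0.0473,"dz":0,"rx":0,"ry":0,"rz":0},{"hand":0.6,"dx":-0.0066,"dy":-0.0473,"dz":0,"rx":0,"ry":0,"rz":0},{"hand":0.6,"dx":-0.0066,"dy":-0.0473,"dz":0,"rx":0,"ry":0,"rz":0},{"hand":0.6,"dx":-0.0066,"dy":-0.0473,"dz":0,"rx":0,"ry":0,"rz":0},{"hand":0.6,"dx":-0.0066,"dy":-0.0473,"dz":0,"rx":0,"ry":0,"rz":0},{"hand":0.6,"dx":-0.0066,"dy":-0.0473,"dz":0,"rx":0,"ry":0,"rz":0},{"hand":0.6,"dx":-0.0066,"dy":-0.0473,"dz":0,"rx":0,"ry":0,"rz":0}]'; python3 -m crank '[{"hand":0.6,"dx":-0.0066,"dy":-0.0473,"dz":0,"rx":0,"ry":0,"rz":0},{"hand":0.6,"dx":-0.0066,"dy":-0.0473,"dz":0,"rx":0,"ry":0,"rz":0},{"hand":0.6,"dx":-0.0066,"dy":-0.0473,"dz":0,"rx":0,"ry":0,"rz":0},{"hand":0.6,"dx":-0.0066,"dy":-0.0473,"dz":0,"rx":0,"ry":0,"rz":0},{"hand":0.6,"dx":-0.0066,"dy":-0.0473,"dz":0,"rx":0,"ry":0,"rz":0},{"hand":0.6,"dx":-0.0066,"dy":-0.0473,"dz":0,"rx":0,"ry":0,"rz":0},{"hand":0.6,"dx":-0.0066,"dy":-0.0473,"dz":0,"rx":0,"ry":0,"rz":0},{"hand":0.6,"dx":-0.0066,"dy":-0.0473,"dz":0,"rx":0,"ry":0,"rz":0},{"hand":0.6,"dx":-0.0066,"dy":-0.0473,"dz":0,"rx":0,"ry":0,"rz":0}]';  python3 -c "
from h import *
plan([.5,-.32,.03],1.743)"
```

```text
time: 2.4
position: [0.3648, 0.0863, 0.3116]
tool_rot: [0.0, -0.085, 0.996, -0.0]
contact_force: [0.9, 0.6, -0.1]
finger_gap: 0.0512
grip_force: 0.0
time: 3.3
position: [0.4957, -0.3233, 0.3113]
tool_rot: [0.0, -0.085, 0.996, -0.0]
contact_force: [-0.6, 0.3, 0.1]
finger_gap: 0.0509
grip_force: 0.0
t 3.3 pos [ 0.4957 -0.3233  0.3113] psi 1.7408
shift in tool now [-0.0048  0.0025  0.2813] rotvec [-0.0001  0.0002 -0.0022] shift in tool after turn [-0.0048  0.0025  0.2813]
```

```bash
python3 -m crank '[{"hand":0.6,"dx":-0.0048,"dy":0.0025,"dz":0.05,"rx":0,"ry":0,"rz":0},{"hand":0.6,"dx":0,"dy":0,"dz":0.05,"rx":0,"ry":0,"rz":0},{"hand":0.6,"dx":0,"dy":0,"dz":0.05,"rx":0,"ry":0,"rz":0},{"hand":0.6,"dx":0,"dy":0,"dz":0.05,"rx":0,"ry":0,"rz":0},{"hand":0.6,"dx":0,"dy":0,"dz":0.05,"rx":0,"ry":0,"rz":0},{"hand":0.6,"dx":0,"dy":0,"dz":0.03,"rx":0,"ry":0,"rz":0},{"hand":0.6,"dx":0,"dy":0,"dz":0.015,"rx":0,"ry":0,"rz":0},{"hand":0.6,"dx":0,"dy":0,"dz":0.008,"rx":0,"ry":0,"rz":0},{"hand":0.6,"dx":0,"dy":0,"dz":0.0,"rx":0,"ry":0,"rz":0}]';  python3 -c "
from h import *
plan([.5,-.32,.0065],1.743)"
```

```text
time: 4.2
position: [0.4996, -0.318, 0.0081]
tool_rot: [-0.0, -0.085, 0.996, 0.0]
contact_force: [-0.7, -0.2, 0.1]
finger_gap: 0.051
grip_force: 0.0
t 4.2 pos [ 0.4996 -0.318   0.0081] psi 1.741
shift in tool now [-0.     -0.0021  0.0016] rotvec [ 0.0009 -0.0007 -0.002 ] shift in tool after turn [-0.     -0.0021  0.0016]
```

```bash
python3 -m crank '[{"hand":0.6,"dx":0,"dy":-0.001,"dz":0.002,"rx":0,"ry":0,"rz":0},{"hand":0.1,"dx":0,"dy":0,"dz":0,"rx":0,"ry":0,"rz":0},{"hand":0.1,"dx":0,"dy":0,"dz":0,"rx":0,"ry":0,"rz":0},{"hand":0.1,"dx":0,"dy":0,"dz":0,"rx":0,"ry":0,"rz":0},{"hand":0.1,"dx":0,"dy":0,"dz":0,"rx":0,"ry":0,"rz":0},{"hand":0.1,"dx":0,"dy":0,"dz":0,"rx":0,"ry":0,"rz":0}]' 60
```

```text
time: 4.8
position: [0.5004, -0.3197, 0.0078]
tool_rot: [0.001, -0.085, 0.996, -0.001]
contact_force: [-0.5, 0.1, 6.4]
finger_gap: 0.0203
grip_force: 59.6
```

```bash
python3 -m crank '[{"hand":0.1,"dx":0,"dy":0,"dz":-0.01,"rx":0,"ry":0,"rz":0},{"hand":0.1,"dx":0,"dy":0,"dz":-0.03,"rx":0,"ry":0,"rz":0},{"hand":0.1,"dx":0,"dy":0,"dz":-0.05,"rx":0,"ry":0,"rz":0},{"hand":0.1,"dx":0,"dy":0,"dz":-0.05,"rx":0,"ry":0,"rz":0},{"hand":0.1,"dx":0,"dy":0,"dz":-0.05,"rx":0,"ry":0,"rz":0.122},{"hand":0.1,"dx":0,"dy":0,"dz":-0.05,"rx":0,"ry":0,"rz":0.122},{"hand":0.1,"dx":0,"dy":0,"dz":-0.05,"rx":0,"ry":0,"rz":0.122},{"hand":0.1,"dx":0,"dy":0,"dz":0,"rx":0,"ry":0,"rz":0.122},{"hand":0.1,"dx":0,"dy":0,"dz":0,"rx":0,"ry":0,"rz":0}]';  python3 -c "
from h import *
plan([.468,.191,.29],1.254)"
```

```text
time: 5.7
position: [0.4996, -0.3187, 0.2978]
tool_rot: [0.001, 0.159, 0.987, -0.0]
contact_force: [-0.7, -0.1, -4.7]
finger_gap: 0.0201
grip_force: 59.5
t 5.7 pos [ 0.4996 -0.3187  0.2978] psi 1.2521
shift in tool now [0.1898 0.4741 0.0073] rotvec [-0.0005  0.0012 -0.0019] shift in tool after turn [0.1889 0.4745 0.0078]
```

```bash
python3 -m crank '[{"hand":0.1,"dx":0.0172,"dy":0.0431,"dz":0,"rx":0,"ry":0,"rz":0},{"hand":0.1,"dx":0.0172,"dy":0.0431,"dz":0,"rx":0,"ry":0,"rz":0},{"hand":0.1,"dx":0.0172,"dy":0.0431,"dz":0,"rx":0,"ry":0,"rz":0},{"hand":0.1,"dx":0.0172,"dy":0.0431,"dz":0,"rx":0,"ry":0,"rz":0},{"hand":0.1,"dx":0.0172,"dy":0.0431,"dz":0,"rx":0,"ry":0,"rz":0},{"hand":0.1,"dx":0.0172,"dy":0.0431,"dz":0,"rx":0,"ry":0,"rz":0},{"hand":0.1,"dx":0.0172,"dy":0.0431,"dz":0,"rx":0,"ry":0,"rz":0},{"hand":0.1,"dx":0.0172,"dy":0.0431,"dz":0,"rx":0,"ry":0,"rz":0},{"hand":0.1,"dx":0.0172,"dy":0.0431,"dz":0,"rx":0,"ry":0,"rz":0},{"hand":0.1,"dx":0.0172,"dy":0.0431,"dz":0,"rx":0,"ry":0,"rz":0}]'; python3 -m crank '[{"hand":0.1,"dx":0.0172,"dy":0.0431,"dz":0,"rx":0,"ry":0,"rz":0},{"hand":0.1,"dx":0,"dy":0,"dz":0.04,"rx":0,"ry":0,"rz":0},{"hand":0.1,"dx":0,"dy":0,"dz":0.02,"rx":0,"ry":0,"rz":0},{"hand":0.1,"dx":0,"dy":0,"dz":0,"rx":0,"ry":0,"rz":0},{"hand":0.1,"dx":0,"dy":0,"dz":0,"rx":0,"ry":0,"rz":0}]'; python3 - <<'E'
from h import *
plan([.468,.191,.168],1.254)
im=get_image("top")
a=cv2.resize(im[165:315,170:340],None,fx=4,fy=4,interpolation=cv2.INTER_CUBIC);cv2.imwrite("pics/c4.png",a)
for c in("top","side"):
    if c=="side": get_image(c)
    for r in spotter.cut_out("spanner_center",c)[:3]: print(c,r['conf'],r['extent'])
E
```

```text
time: 6.7
position: [0.4698, 0.1459, 0.2953]
tool_rot: [-0.002, 0.156, 0.988, -0.0]
contact_force: [0.0, -0.7, -4.1]
finger_gap: 0.0205
grip_force: 59.7
time: 7.2
position: [0.4682, 0.1903, 0.2366]
tool_rot: [-0.001, 0.157, 0.988, -0.0]
contact_force: [-0.1, -0.4, -2.8]
finger_gap: 0.0197
grip_force: 59.9
t 7.2 pos [0.4682 0.1903 0.2366] psi 1.2546
shift in tool now [0.0003 0.0007 0.0686] rotvec [-0.0006 -0.0012  0.0006] shift in tool after turn [0.0004 0.0006 0.0686]
top 0.86 [200.6, 218.8, 242.3, 297.9]
top 0.79 [476.5, 211.1, 505.5, 252.2]
side 0.9 [422.3, 367.6, 483.7, 385.4]
side 0.85 [201.6, 156.0, 271.2, 180.5]
```

View pics/c4.png

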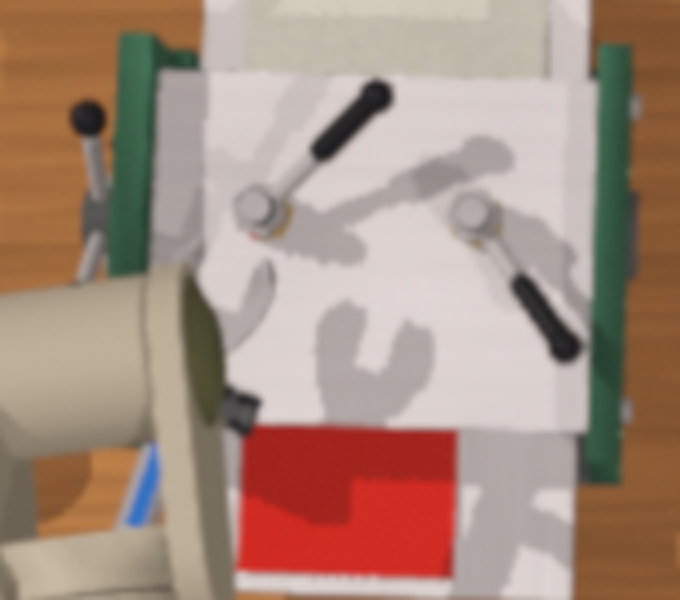

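```bash
python3 - <<'E'
from h import *
t0=toplane([(375+195.5/5-.5,205+93.5/5-.5)],.0105,"top")[0]
def loc(P,c,yaw):
    d=np.array([np.cos(yaw),np.sin(yaw)]);v=(P-c)[:2];return v@d,v@[-d[1],d[0]]
print(loc(t0,np.array([.5004,-.3197,0]),.172))
t1=toplane([(170+268.5/4-.5,165+262.5/4-.5)],.24,"top")[0]
s,p,Rm=tcp();print(t1,loc(t1,p,1.2546-np.pi/2))
# direction of visible right outer prong and blue stripe of handle
b=toplane([(170+155/4-.5,165+450/4-.5),(170+137/4-.5,165+520/4-.5)],.246,"top");print(loc(b[0],p,1.2546-np.pi/2),loc(b[1],p,1.2546-np.pi/2))
# side: pixel bounds
r=[x for x in spotter.cut_out("spanner_center","side") if x['extent'][0]<300][0]
im=get_image("side");cv2.imwrite("pics/c5.png",cv2.resize(im[120:260,150:350],None,fx=4,fy=4,interpolation=cv2.INTER_CUBIC))
E
```

```text
(np.float64(0.09184678397714506), np.float64(-0.0272485220198562))
[0.5457422  0.13959248 0.24      ] (np.float64(0.08893210025378852), np.float64(-0.024159466614716456))
(np.float64(-0.04303424664104987), np.float64(0.0022720878007000452)) (np.float64(-0.08717532690239493), np.float64(-0.0016132133544501047))
```

View pics/c5.png

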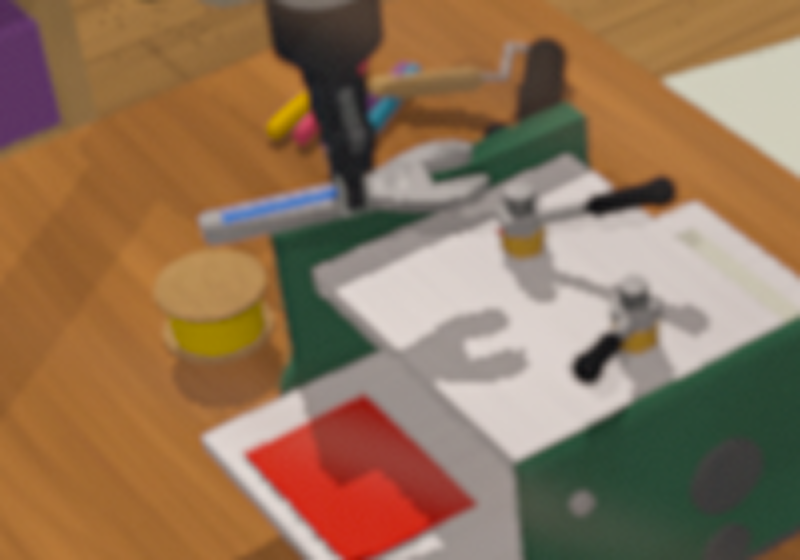

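```bash
python3 -m crank '[{"hand":0.1,"dx":0,"dy":-0.001,"dz":0.03,"rx":0,"ry":0,"rz":0},{"hand":0.1,"dx":0,"dy":0,"dz":0.02,"rx":0,"ry":0,"rz":0},{"hand":0.1,"dx":0,"dy":0,"dz":0.012,"rx":0,"ry":0,"rz":0},{"hand":0.1,"dx":0,"dy":0,"dz":0.008,"rx":0,"ry":0,"rz":0},{"hand":0.1,"dx":0,"dy":0,"dz":0,"rx":0,"ry":0,"rz":0},{"hand":0.1,"dx":0,"dy":0,"dz":0,"rx":0,"ry":0,"rz":0}]'; python3 - <<'E'
from h import *
plan([.5835-.074*.95,.152+.074*.312,.166],1.254)
im=get_image("top");cv2.imwrite("pics/c6.png",cv2.resize(im[195:265,200:290],None,fx=8,fy=8,interpolation=cv2.INTER_CUBIC))
E
```

```text
time: 8.1
position: [0.4684, 0.1895, 0.1673]
tool_rot: [0.001, 0.158, 0.987, 0.0]
contact_force: [0.2, 0.6, -2.9]
finger_gap: 0.02
grip_force: 59.9
t 8.1 pos [0.4684 0.1895 0.1673] psi 1.253
shift in tool now [-0.0471  0.0003  0.0014] rotvec [ 0.0005  0.0011 -0.001 ] shift in tool after turn [-0.0471  0.0003  0.0013]
```

View pics/c6.png

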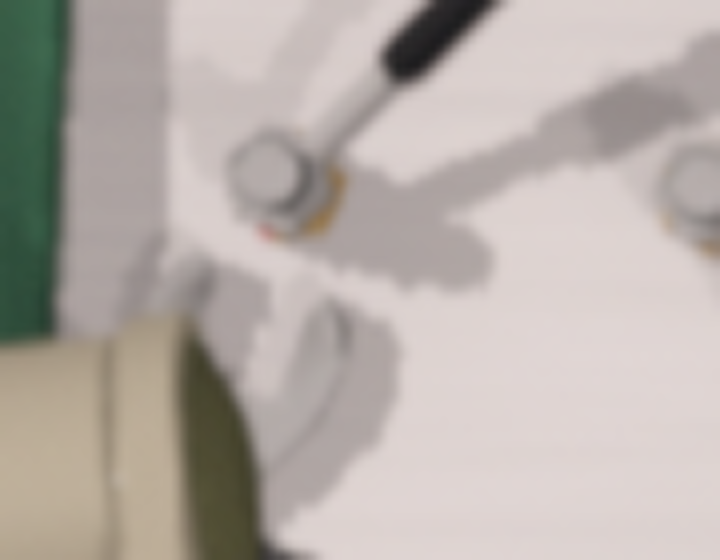

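```bash
python3 - <<'E'
from h import *
C=lambda u,v:(200+(u+.5)/8-.5,195+(v+.5)/8-.5)
d=np.array([.950,-.312]);n=np.array([.312,.95])
L,Rr=toplane([C(190,258),C(325,302)],.175,"top")[:,:2]
S=toplane([C(265,173)],.212,"top")[0,:2];D=toplane([C(266,232)],.18,"top")[0,:2]
o=S
for k,v in dict(L=L,R=Rr,stud=S,dab=D,mid=(L+Rr)/2,tcp=tcp()[1][:2]).items(): print(k,np.round(v,4),"along",round((v-o)@d,4),"lat",round((v-o)@n,4))
E
```

```text
L [0.5598 0.1854] along -0.0319 lat 0.0212
R [0.5462 0.1409] along -0.0309 lat -0.0254
stud [0.5835 0.1553] along 0.0 lat 0.0
dab [0.5681 0.1599] along -0.0161 lat -0.0004
mid [0.553  0.1631] along -0.0314 lat -0.0021
tcp [0.4685 0.1895] along -0.12 lat -0.0034
```

```bash
python3 -m crank '[{"hand":0.1,"dx":0,"dy":0.002,"dz":0.001,"rx":0,"ry":0,"rz":0},{"hand":0.1,"dx":-0.01,"dy":0,"dz":0,"rx":0,"ry":0,"rz":0},{"hand":0.1,"dx":-0.01,"dy":0,"dz":0,"rx":0,"ry":0,"rz":0},{"hand":0.1,"dx":-0.006,"dy":0,"dz":0,"rx":0,"ry":0,"rz":0},{"hand":0.1,"dx":-0.004,"dy":0,"dz":0,"rx":0,"ry":0,"rz":0},{"hand":0.1,"dx":0,"dy":0,"dz":0,"rx":0,"ry":0,"rz":0}]'; python3 -c "
from h import *
plan([.5838-.074*.95,.1553+.074*.312,.1655],1.254)"
```

```text
time: 8.75
position: [0.4977, 0.1821, 0.1654]
tool_rot: [-0.0, 0.158, 0.987, 0.0]
contact_force: [1.6, 2.7, -4.3]
finger_gap: 0.0205
grip_force: 59.9
t 8.75 pos [0.4977 0.1821 0.1654] psi 1.253
shift in tool now [-0.0162  0.0014 -0.0001] rotvec [ 0.0007 -0.0005 -0.001 ] shift in tool after turn [-0.0162  0.0014 -0.0001]
```

```bash
python3 -m crank '[{"hand":0.1,"dx":-0.004,"dy":0,"dz":0,"rx":0,"ry":0,"rz":0},{"hand":0.1,"dx":-0.004,"dy":0,"dz":0,"rx":0,"ry":0,"rz":0},{"hand":0.1,"dx":-0.004,"dy":0,"dz":0,"rx":0,"ry":0,"rz":0},{"hand":0.1,"dx":0,"dy":0,"dz":0,"rx":0,"ry":0,"rz":0}]'; python3 - <<'E'
from h import *
plan([.5838-.074*.95,.1553+.074*.312,.1655],1.254)
im=get_image("top");cv2.imwrite("pics/c7.png",cv2.resize(im[195:265,200:290],None,fx=8,fy=8,interpolation=cv2.INTER_CUBIC))
E
```

```text
time: 9.15
position: [0.5094, 0.1782, 0.1657]
tool_rot: [0.001, 0.158, 0.987, 0.0]
contact_force: [2.9, 4.1, -3.7]
finger_gap: 0.0201
grip_force: 60.0
t 9.15 pos [0.5094 0.1782 0.1657] psi 1.2529
shift in tool now [-0.0038  0.0014  0.0002] rotvec [ 0.0008  0.0012 -0.0011] shift in tool after turn [-0.0038  0.0014  0.0002]
```

View pics/c7.png

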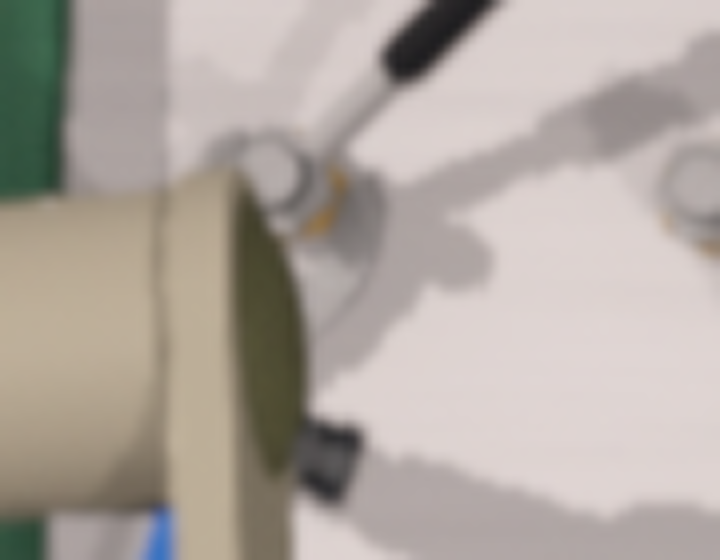

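```bash
python3 -m crank '[{"hand":0.1,"dx":-0.002,"dy":0.001,"dz":0,"rx":0,"ry":0,"rz":0},{"hand":0.1,"dx":-0.002,"dy":0,"dz":0,"rx":0,"ry":0,"rz":0},{"hand":0.1,"dx":0,"dy":0,"dz":0,"rx":0,"ry":0,"rz":0}]'; python3 -m crank '[{"hand":0.1,"dx":-0.0015,"dy":0,"dz":0,"rx":0,"ry":0,"rz":0},{"hand":0.1,"dx":0,"dy":0,"dz":0,"rx":0,"ry":0,"rz":0}]'
```

```text
time: 9.5
position: [0.5129, 0.1776, 0.1656]
tool_rot: [0.0, 0.158, 0.987, -0.0]
contact_force: [0.5, 0.5, -2.9]
finger_gap: 0.0201
grip_force: 60.0
time: 9.7
position: [0.5142, 0.1772, 0.1656]
tool_rot: [0.0, 0.158, 0.987, -0.0]
contact_force: [0.6, 1.2, -4.4]
finger_gap: 0.0198
grip_force: 60.0
```

```bash
python3 -m crank '[{"hand":0.1,"dx":-0.0015,"dy":0,"dz":0,"rx":0,"ry":0,"rz":0},{"hand":0.1,"dx":0,"dy":0,"dz":0,"rx":0,"ry":0,"rz":0}]';python3 -m crank '[{"hand":0.1,"dx":-0.001,"dy":0,"dz":0,"rx":0,"ry":0,"rz":0},{"hand":0.1,"dx":0,"dy":0,"dz":0,"rx":0,"ry":0,"rz":0}]'
```

```text
time: 9.9
position: [0.5154, 0.1769, 0.1655]
tool_rot: [-0.0, 0.158, 0.987, -0.0]
contact_force: [-1.1, 1.2, -3.8]
finger_gap: 0.0198
grip_force: 60.0
time: 10.1
position: [0.5156, 0.1769, 0.1654]
tool_rot: [-0.001, 0.158, 0.987, -0.0]
contact_force: [-4.9, 1.9, -2.3]
finger_gap: 0.0201
grip_force: 60.1
```

```bash
python3 -m crank '[{"hand":0.1,"dx":0.002,"dy":0,"dz":0.0015,"rx":0,"ry":0,"rz":0},{"hand":0.1,"dx":0,"dy":0,"dz":0,"rx":0,"ry":0,"rz":0}]';python3 -m crank '[{"hand":0.1,"dx":0,"dy":0,"dz":0.001,"rx":0,"ry":0,"rz":0},{"hand":0.1,"dx":0,"dy":0,"dz":0,"rx":0,"ry":0,"rz":0}]'
```

```text
time: 10.3
position: [0.5146, 0.1773, 0.164]
tool_rot: [0.0, 0.158, 0.987, -0.0]
contact_force: [-0.1, 0.4, -3.6]
finger_gap: 0.0199
grip_force: 60.0
time: 10.5
position: [0.5148, 0.1773, 0.1638]
tool_rot: [0.001, 0.158, 0.987, 0.0]
contact_force: [-2.9, 0.4, 4.7]
finger_gap: 0.0201
grip_force: 60.8
```

```bash
python3 -m crank '[{"hand":0.45,"dx":0,"dy":0,"dz":-0.001,"rx":0,"ry":0,"rz":0},{"hand":0.45,"dx":0,"dy":0,"dz":0,"rx":0,"ry":0,"rz":0},{"hand":0.45,"dx":0,"dy":0,"dz":0,"rx":0,"ry":0,"rz":0},{"hand":0.45,"dx":0,"dy":0,"dz":-0.01,"rx":0,"ry":0,"rz":0},{"hand":0.45,"dx":0,"dy":0,"dz":-0.03,"rx":0,"ry":0,"rz":0},{"hand":0.45,"dx":0,"dy":0,"dz":-0.05,"rx":0,"ry":0,"rz":0},{"hand":0.0,"dx":0,"dy":0,"dz":-0.05,"rx":0,"ry":0,"rz":0}]'; python3 - <<'E'
from h import *
S=np.array([.5838,.1553]); yaw=-.016
# handle angle from c1: ball crop(317,95) grip inner (262,152), z ~
ball=toplane([(185+317.5/4-.5,165+95.5/4-.5)],.221,"top")[0,:2]
v=ball-S;a=np.arctan2(v[1],v[0]);print("ball",ball,np.linalg.norm(v),np.degrees(a-yaw)%360)
# finger poses: offset tang CCW, tool y along the radial; TCP z .197
for off in (40,32,0): pass
def pose(aw,r=.080,off=.022):
    er=np.array([np.cos(aw),np.sin(aw)]);et=np.array([-er[1],er[0]]);return S+r*er+off*et
for da in range(20,-80,-10):
    aw=a+np.radians(da);print(da,np.round(pose(aw),4))
plan([*pose(a+np.radians(20)),.28],a+np.pi)
print(readout.sense()['qpos'])
E
```

```text
time: 11.2
position: [0.5141, 0.1773, 0.3064]
tool_rot: [-0.0, 0.158, 0.987, -0.0]
contact_force: [-0.5, 0.4, -0.5]
finger_gap: 0.0253
grip_force: 0.0
ball [0.65407838 0.0770373 ] 0.105186033822243 312.8399555272367
20 [0.6647 0.1371]
10 [0.6603 0.1233]
0 [0.6536 0.1105]
-10 [0.6448 0.099 ]
-20 [0.6341 0.0893]
-30 [0.6219 0.0816]
-40 [0.6085 0.0761]
-50 [0.5943 0.073 ]
-60 [0.5799 0.0724]
-70 [0.5656 0.0744]
t 11.2 pos [0.5141 0.1773 0.3064] psi 1.253
shift in tool now [-0.1557  0.0089  0.0263] rotvec [ 1.0000e-04 -4.0000e-04 -1.0495e+00] shift in tool after turn [-0.0852 -0.1306  0.0264]
[ 1.14279211e-01  3.28235839e-01  1.16252276e+00  5.14721272e-05
  1.65120918e+00 -1.13870740e+00]
```

```bash
python3 -m crank '[{"hand":0,"dx":0,"dy":0,"dz":0,"rx":0,"ry":0,"rz":-0.117},{"hand":0,"dx":0,"dy":0,"dz":0,"rx":0,"ry":0,"rz":-0.117},{"hand":0,"dx":0,"dy":0,"dz":0,"rx":0,"ry":0,"rz":-0.117},{"hand":0,"dx":0,"dy":0,"dz":0,"rx":0,"ry":0,"rz":-0.117},{"hand":0,"dx":0,"dy":0,"dz":0,"rx":0,"ry":0,"rz":-0.117},{"hand":0,"dx":0,"dy":0,"dz":0,"rx":0,"ry":0,"rz":-0.117},{"hand":0,"dx":0,"dy":0,"dz":0,"rx":0,"ry":0,"rz":-0.117},{"hand":0,"dx":0,"dy":0,"dz":0,"rx":0,"ry":0,"rz":-0.117},{"hand":0,"dx":0,"dy":0,"dz":0,"rx":0,"ry":0,"rz":-0.117}]'; python3 - <<'E'
from h import *
a=np.radians(311.9);er=np.array([np.cos(a),np.sin(a)]);et=np.array([-er[1],er[0]])
S=np.array([.5838,.1553]);plan([*(S+.075*er+.036*et),.2],a-np.pi)
get_image("top")
for c in("top","side"):
    im=get_image(c)
    for r in spotter.cut_out("spanner_center",c)[:3]: print(c,r['conf'],np.round(r['extent']))
cv2.imwrite("pics/c8.png",cv2.resize(im[120:260,150:350],None,fx=4,fy=4,interpolation=cv2.INTER_CUBIC))
E
```

```text
time: 12.1
position: [0.5145, 0.1773, 0.3049]
tool_rot: [0.0, -0.362, 0.932, -0.0]
contact_force: [-0.2, -0.9, -0.1]
finger_gap: 0.0001
grip_force: 0.0
t 12.1 pos [0.5145 0.1773 0.3049] psi 2.3108
shift in tool now [-0.0716 -0.1382  0.105 ] rotvec [-0.0005  0.0006  0.0087] shift in tool after turn [-0.0729 -0.1376  0.1049]
top 0.87 [228. 209. 250. 252.]
top 0.87 [474. 212. 507. 256.]
side 0.97 [222. 176. 287. 195.]
side 0.79 [425. 369. 484. 385.]
```

View pics/c8.png

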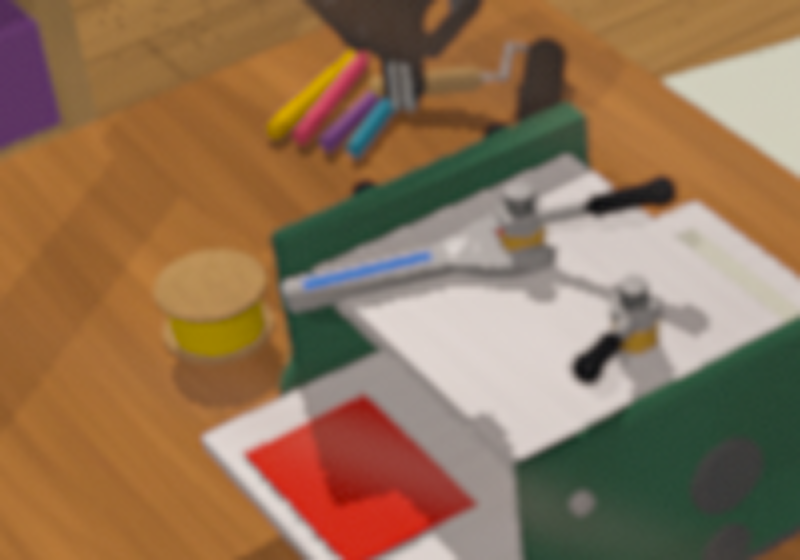

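The spanner lies flat with its jaw round the nut, in the right-hand part of the crop near (525,240), and its tail is just ahead of the left cheek.

```bash
python3 -m crank '[{"hand":0,"dx":-0.0179,"dy":-0.0346,"dz":0,"rx":0,"ry":0,"rz":0},{"hand":0,"dx":-0.0179,"dy":-0.0346,"dz":0,"rx":0,"ry":0,"rz":0},{"hand":0,"dx":-0.0179,"dy":-0.0346,"dz":0,"rx":0,"ry":0,"rz":0},{"hand":0,"dx":-0.0179,"dy":-0.0346,"dz":0,"rx":0,"ry":0,"rz":0},{"hand":0,"dx":0,"dy":0,"dz":0,"rx":0,"ry":0,"rz":0},{"hand":0,"dx":0,"dy":0,"dz":0.035,"rx":0,"ry":0,"rz":0},{"hand":0,"dx":0,"dy":0,"dz":0.035,"rx":0,"ry":0,"rz":0},{"hand":0,"dx":0,"dy":0,"dz":0.025,"rx":0,"ry":0,"rz":0},{"hand":0,"dx":0,"dy":0,"dz":0.01,"rx":0,"ry":0,"rz":0},{"hand":0,"dx":0,"dy":0,"dz":0,"rx":0,"ry":0,"rz":0}]'; python3 - <<'E'
from h import *
a=np.radians(311.9);er=np.array([np.cos(a),np.sin(a)]);et=np.array([-er[1],er[0]])
S=np.array([.5838,.1553]);plan([*(S+.075*er+.022*et),.2],a-np.pi)
E
```

```text
time: 13.35
position: [0.6599, 0.123, 0.1985]
tool_rot: [-0.001, -0.359, 0.933, 0.0]
contact_force: [-0.9, -0.1, 1.1]
finger_gap: 0.0001
grip_force: 0.0
t 13.35 pos [0.6599 0.123  0.1985] psi 2.3053
shift in tool now [ 0.0131 -0.     -0.0014] rotvec [ 0.0013 -0.0013  0.0032] shift in tool after turn [ 0.0131 -0.0001 -0.0015]
```

```bash
python3 -m crank '[{"hand":0,"dx":0.007,"dy":0,"dz":0,"rx":0,"ry":0,"rz":0},{"hand":0,"dx":0.006,"dy":0,"dz":0,"rx":0,"ry":0,"rz":0},{"hand":0,"dx":0.0076,"dy":-0.0018,"dz":0,"rx":0,"ry":0,"rz":0.1},{"hand":0,"dx":0.0076,"dy":-0.0018,"dz":0,"rx":0,"ry":0,"rz":0.1},{"hand":0,"dx":0.0076,"dy":-0.0018,"dz":0,"rx":0,"ry":0,"rz":0.1}]';  python3 -m crank '[{"hand":0,"dx":0.0076,"dy":-0.0018,"dz":0,"rx":0,"ry":0,"rz":0.1},{"hand":0,"dx":0.0076,"dy":-0.0018,"dz":0,"rx":0,"ry":0,"rz":0.1},{"hand":0,"dx":0,"dy":0,"dz":0,"rx":0,"ry":0,"rz":0}]'; python3 - <<'E'
from h import *
s,p,Rm=tcp();v=Rm.T@(p-np.array([.5838,.1553,p[2]]));print(v,np.linalg.norm(v),np.degrees(np.arctan2(Rm[1,1],Rm[0,1]))+180)
E
```

```text
time: 13.85
position: [0.6367, 0.0968, 0.2009]
tool_rot: [0.003, -0.214, 0.977, 0.0]
contact_force: [5.8, 5.7, 0.0]
finger_gap: 0.0003
grip_force: 4.0
time: 14.15
position: [0.624, 0.0877, 0.201]
tool_rot: [0.003, -0.116, 0.993, 0.001]
contact_force: [6.2, 5.5, -1.4]
finger_gap: -0.0002
grip_force: 3.8
[-0.02354212 -0.07506446  0.00010849] 0.07866967028502726 283.30896193806086
```

```bash
python3 -m crank '[{"hand":0,"dx":0.0076,"dy":-0.0018,"dz":0,"rx":0,"ry":0,"rz":0.1},{"hand":0,"dx":0.0076,"dy":-0.0018,"dz":0,"rx":0,"ry":0,"rz":0.1},{"hand":0,"dx":0.0076,"dy":-0.0018,"dz":0,"rx":0,"ry":0,"rz":0.1},{"hand":0,"dx":0,"dy":0,"dz":0,"rx":0,"ry":0,"rz":0}]';  python3 -m crank '[{"hand":0,"dx":0.0076,"dy":-0.0018,"dz":0,"rx":0,"ry":0,"rz":0.1},{"hand":0,"dx":0,"dy":0,"dz":0,"rx":0,"ry":0,"rz":0}]';python3 -m crank '[{"hand":0,"dx":0.0076,"dy":-0.0018,"dz":0,"rx":0,"ry":0,"rz":0.1},{"hand":0,"dx":0,"dy":0,"dz":0,"rx":0,"ry":0,"rz":0}]'; python3 - <<'E'
from h import *
s,p,Rm=tcp();v=Rm.T@(p-np.array([.5838,.1553,p[2]]));print(v,np.linalg.norm(v),np.degrees(np.arctan2(Rm[1,1],Rm[0,1]))+180)
E
```

```text
time: 14.55
position: [0.6024, 0.0791, 0.201]
tool_rot: [0.004, 0.034, 0.999, 0.001]
contact_force: [7.3, 4.2, -3.3]
finger_gap: -0.0002
grip_force: 3.8
time: 14.75
position: [0.595, 0.0777, 0.201]
tool_rot: [0.004, 0.084, 0.996, 0.001]
contact_force: [8.0, 4.3, -3.5]
finger_gap: -0.0001
grip_force: 4.0
time: 14.95
position: [0.5873, 0.0771, 0.201]
tool_rot: [0.004, 0.133, 0.991, 0.001]
contact_force: [9.7, 4.5, -3.0]
finger_gap: -0.0002
grip_force: 4.1
[-2.40963415e-02 -7.44622897e-02 -5.49173170e-05] 0.07826409957714882 254.65743002069303
```

```bash
for i in 1; do python3 -m crank '[{"hand":0,"dx":0.0076,"dy":-0.0018,"dz":0,"rx":0,"ry":0,"rz":0.1},{"hand":0,"dx":0,"dy":0,"dz":0,"rx":0,"ry":0,"rz":0}]'; done; python3 -m crank '[{"hand":0,"dx":0.0038,"dy":-0.001,"dz":0,"rx":0,"ry":0,"rz":0.05},{"hand":0,"dx":0,"dy":0,"dz":0,"rx":0,"ry":0,"rz":0}]'; python3 -m crank '[{"hand":0,"dx":0.0038,"dy":-0.001,"dz":0,"rx":0,"ry":0,"rz":0.05},{"hand":0,"dx":0,"dy":0,"dz":0,"rx":0,"ry":0,"rz":0}]'
```

```text
time: 15.15
position: [0.5796, 0.0771, 0.201]
tool_rot: [0.004, 0.183, 0.983, 0.001]
contact_force: [9.8, 2.6, -2.7]
finger_gap: -0.0001
grip_force: 4.0
time: 15.35
position: [0.5761, 0.0774, 0.201]
tool_rot: [0.004, 0.207, 0.978, 0.001]
contact_force: [10.1, 1.2, -3.2]
finger_gap: -0.0001
grip_force: 4.5
time: 15.55
position: [0.5722, 0.0779, 0.201]
tool_rot: [0.004, 0.231, 0.973, 0.001]
contact_force: [10.3, 1.2, -3.3]
finger_gap: -0.0002
grip_force: 4.5
```

```bash
python3 -m crank '[{"hand":0,"dx":0.0038,"dy":-0.001,"dz":0,"rx":0,"ry":0,"rz":0.05},{"hand":0,"dx":0,"dy":0,"dz":0,"rx":0,"ry":0,"rz":0}]'; python3 -m crank '[{"hand":0,"dx":0.0038,"dy":-0.001,"dz":0,"rx":0,"ry":0,"rz":0.05},{"hand":0,"dx":0,"dy":0,"dz":0,"rx":0,"ry":0,"rz":0}]';python3 -m crank '[{"hand":0,"dx":0.0038,"dy":-0.001,"dz":0,"rx":0,"ry":0,"rz":0.05},{"hand":0,"dx":0,"dy":0,"dz":0,"rx":0,"ry":0,"rz":0}]'; python3 - <<'E'
from h import *
s,p,Rm=tcp();v=Rm.T@(p-np.array([.5838,.1553,p[2]]));print(v,np.linalg.norm(v),np.degrees(np.arctan2(Rm[1,1],Rm[0,1]))+180)
E
```

```text
time: 15.75
position: [0.5685, 0.0786, 0.201]
tool_rot: [0.004, 0.256, 0.967, 0.001]
contact_force: [10.1, 0.2, -3.2]
finger_gap: -0.0001
grip_force: 4.5
time: 15.95
position: [0.5647, 0.0795, 0.201]
tool_rot: [0.004, 0.28, 0.96, 0.001]
contact_force: [10.4, 0.3, -3.2]
finger_gap: -0.0002
grip_force: 4.5
time: 16.15
position: [0.561, 0.0806, 0.201]
tool_rot: [0.004, 0.304, 0.953, 0.001]
contact_force: [10.3, -0.9, -3.4]
finger_gap: -0.0004
grip_force: 4.5
[-0.02460636 -0.07412824 -0.00016246] 0.07810567203648541 234.6477837654855
```

```bash
python3 -m crank '[{"hand":0,"dx":0.0038,"dy":-0.001,"dz":0,"rx":0,"ry":0,"rz":0.05},{"hand":0,"dx":0,"dy":0,"dz":0,"rx":0,"ry":0,"rz":0}]'; python3 -m crank '[{"hand":0,"dx":0.0025,"dy":-0.0007,"dz":0,"rx":0,"ry":0,"rz":0.033},{"hand":0,"dx":0,"dy":0,"dz":0,"rx":0,"ry":0,"rz":0}]'; python3 - <<'E'
from h import *
im=get_image("top");cv2.imwrite("pics/c9.png",cv2.resize(im[165:315,170:340],None,fx=4,fy=4,interpolation=cv2.INTER_CUBIC))
E
```

```text
time: 16.35
position: [0.5573, 0.0819, 0.201]
tool_rot: [0.004, 0.327, 0.945, 0.001]
contact_force: [10.7, -0.3, -3.5]
finger_gap: -0.0001
grip_force: 4.5
time: 16.55
position: [0.555, 0.0828, 0.201]
tool_rot: [0.004, 0.343, 0.939, 0.001]
contact_force: [9.8, -0.5, -4.0]
finger_gap: 0.0001
grip_force: 4.7
```

```bash
python3 - <<'E'
from h import *
S=np.array([.5838,.1553]);yaw=-.016
for c in("side","top"):
    get_image(c)
    for r in spotter.cut_out("spanner_center",c)[:3]:
        print(c,round(r['conf'],2),np.round(r['extent']))
        if r['extent'][0]<300:
            v,u=np.nonzero(r['region']);Q=toplane(np.c_[u,v],.1665,c)[:,:2]-S
            Rp=np.array([[np.cos(yaw),np.sin(yaw)],[-np.sin(yaw),np.cos(yaw)]]);P=Q@Rp.T*1000+[20,69]
            i=np.argmin(P[:,0]);m=P[:,0]<P[i,0]+8;print("tail press",P[m].mean(0),"dir deg",np.degrees(np.arctan2(*( P[P[:,0]<-40]-P[P[:,0]<-40].mean(0)).T[::-1][:0])) if 0 else np.degrees(np.linalg.svd(P[P[:,0]<-50]-P[P[:,0]<-50].mean(0))[2][0]@[1,0]) if 0 else '')
            h=P[(P[:,0]<-50)];f=np.polyfit(h[:,0],h[:,1],1);print("handle slope deg",np.degrees(np.arctan(f[0])),"y at tail x=-150",np.polyval(f,-150))
    for r in spotter.cut_out("jam_nut",c)[:2]: print("jam",c,round(r['conf'],2),np.round(r['extent']))
E
```

```text
side 0.76 [220. 174. 273. 194.]
tail press [-137.74467363  130.89247463] dir deg 
handle slope deg -21.60106239675304 y at tail x=-150 139.65221008229088
side 0.6 [425. 368. 482. 387.]
jam side 0.42 [274. 174. 284. 192.]
jam side 0.34 [391. 366. 419. 416.]
top 0.78 [475. 211. 506. 254.]
jam top 0.65 [185. 149. 328. 316.]
```

```bash
python3 -m crank '[{"hand":0,"dx":0.0025,"dy":-0.0007,"dz":0,"rx":0,"ry":0,"rz":0.033},{"hand":0,"dx":0,"dy":0,"dz":0,"rx":0,"ry":0,"rz":0}]'
```

```text
time: 17.1
position: [0.5527, 0.0838, 0.201]
tool_rot: [0.004, 0.358, 0.934, 0.001]
contact_force: [10.6, -2.4, -2.8]
finger_gap: -0.0001
grip_force: 4.7
```

```bash
python3 -m crank '[{"hand":0,"dx":0.0025,"dy":-0.0007,"dz":0,"rx":0,"ry":0,"rz":0.033},{"hand":0,"dx":0,"dy":0,"dz":0,"rx":0,"ry":0,"rz":0}]';python3 -m crank '[{"hand":0,"dx":0.0025,"dy":-0.0007,"dz":0,"rx":0,"ry":0,"rz":0.033},{"hand":0,"dx":0,"dy":0,"dz":0,"rx":0,"ry":0,"rz":0}]'; python3 - <<'E'
from h import *
s,p,Rm=tcp();v=Rm.T@(p-np.array([.5838,.1553,p[2]]));print(v,np.linalg.norm(v),np.degrees(np.arctan2(Rm[1,1],Rm[0,1]))+180)
E
```

```text
time: 17.3
position: [0.5505, 0.0848, 0.201]
tool_rot: [0.005, 0.374, 0.928, 0.001]
contact_force: [12.6, -1.2, -3.0]
finger_gap: 0.0
grip_force: 5.0
time: 17.5
position: [0.5487, 0.0857, 0.2012]
tool_rot: [0.005, 0.389, 0.921, 0.001]
contact_force: [13.8, -3.2, -4.2]
finger_gap: -0.0
grip_force: 6.2
[-0.02538626 -0.07363863 -0.00025212] 0.07789206150909082 224.22628585389424
```

```bash
python3 -m crank '[{"hand":0,"dx":0.0025,"dy":-0.0007,"dz":0,"rx":0,"ry":0,"rz":0},{"hand":0,"dx":0,"dy":0,"dz":0,"rx":0,"ry":0,"rz":0}]';python3 -m crank '[{"hand":0,"dx":0.002,"dy":0,"dz":0,"rx":0,"ry":0,"rz":0},{"hand":0,"dx":0,"dy":0,"dz":0,"rx":0,"ry":0,"rz":0}]'
```

```text
time: 17.7
position: [0.5472, 0.0869, 0.2012]
tool_rot: [0.006, 0.389, 0.921, 0.001]
contact_force: [16.0, -4.9, -5.8]
finger_gap: 0.0002
grip_force: 7.3
time: 17.9
position: [0.546, 0.0879, 0.2013]
tool_rot: [0.006, 0.389, 0.921, 0.001]
contact_force: [16.5, -6.1, -5.0]
finger_gap: -0.0003
grip_force: 8.1
```

```bash
cat > chk.py <<'E'
from h import *
S=np.array([.5838,.1553]);yaw=-.016
Rp=np.array([[np.cos(yaw),np.sin(yaw)],[-np.sin(yaw),np.cos(yaw)]])
top=get_image("top");im=get_image("side")
for c,I in(("side",im),("top",top)):
    for r in spotter.cut_out("spanner_center",c)[:3]:
        if r['extent'][0]<300:
            v,u=np.nonzero(r['region']);P=(toplane(np.c_[u,v],.1665,c)[:,:2]-S)@Rp.T*1000+[20,69]
            h=P[(P[:,0]<-50)&(P[:,0]>-140)];f=np.polyfit(h[:,0],h[:,1],1);print(c,round(r['conf'],2),np.round(r['extent']),"slope",np.degrees(np.arctan(f[0])),"y at -151",np.polyval(f,-151))
    # blue stripe of the press-side spanner
    hsv=cv2.cvtColor(I,cv2.COLOR_BGR2HSV);b=cv2.inRange(hsv,(100,110,60),(125,255,255));n,l,st,ce=cv2.connectedComponentsWithStats(b)
    for i in range(1,n):
        if st[i,4]>8 and st[i,0]<300 and 140<st[i,1]<330:
            v,u=np.nonzero(l==i);P=(toplane(np.c_[u,v],.173,c)[:,:2]-S)@Rp.T*1000+[20,69]
            w=np.linalg.svd(P-P.mean(0),full_matrices=False)[2][0];print(c,"blue",st[i],P.mean(0).round(1),"deg",np.degrees(np.arctan(w[1]/w[0])).round(1))
    # black grip blobs near the plate
    P3=np.c_[(np.array([[20,69]]) -[20,69])/1000@Rp+S,[[.21]]];q=proj(P3,c)[0]
    print(c,"stud px",q.round(1))
    k=(I.max(2)<60).astype(np.uint8);n,l,st,ce=cv2.connectedComponentsWithStats(k)
    for i in range(1,n):
        if st[i,4]>12 and np.hypot(*(ce[i]-q))<60:
            P=(toplane([ce[i]],.2125,c)[:,:2]-S)@Rp.T*1000;print(c,"black",st[i],"r",np.hypot(*P[0]).round(1),"ang",np.degrees(np.arctan2(P[0,1],P[0,0])).round(1)%360)
E
python3 chk.py
```

```text
side 0.59 [221. 178. 288. 194.] slope -21.276260738601188 y at -151 140.27723815245608
side blue [226 182  30   7  51] [-90.5 117.2] deg -24.1
side stud px [278.9 168. ]
side black [265 137  27  53 651] r 37.2 ang 57.8
side black [294 204  11  12  63] r 197.4 ang 251.0
top 0.53 [227. 242. 228. 252.] slope -4.432532904479309 y at -151 97.244927634519
top stud px [232.8 216.2]
top black [189 191   7   8  45] r 119.8 ang 64.1
top black [186 237   8   7  44] r 125.4 ang 120.5
```

```bash
python3 -m crank '[{"hand":0,"dx":0.002,"dy":-0.0005,"dz":0,"rx":0,"ry":0,"rz":0},{"hand":0,"dx":0.002,"dy":-0.0005,"dz":0,"rx":0,"ry":0,"rz":0},{"hand":0,"dx":0,"dy":0,"dz":0,"rx":0,"ry":0,"rz":0}]';python3 -m crank '[{"hand":0,"dx":0.002,"dy":-0.0005,"dz":0,"rx":0,"ry":0,"rz":0},{"hand":0,"dx":0.002,"dy":-0.0005,"dz":0,"rx":0,"ry":0,"rz":0},{"hand":0,"dx":0,"dy":0,"dz":0,"rx":0,"ry":0,"rz":0}]'; python3 chk.py | grep side
```

```text
time: 18.4
position: [0.5435, 0.0898, 0.2015]
tool_rot: [0.008, 0.389, 0.921, 0.002]
contact_force: [21.3, -6.8, -5.7]
finger_gap: 0.0
grip_force: 10.0
time: 18.7
position: [0.5403, 0.0913, 0.2017]
tool_rot: [0.008, 0.389, 0.921, 0.001]
contact_force: [22.5, -10.1, -5.5]
finger_gap: -0.0002
grip_force: 10.9Traceback (most recent call last):
  File "chk.py", line 9, in <module>
    h=P[(P[:,0]<-50)&(P[:,0]>-140)];f=np.polyfit(h[:,0],h[:,1],1);print(c,round(r['conf'],2),np.round(r['extent']),"slope",np.degrees(np.arctan(f[0])),"y at -151",np.polyval(f,-151))
                                      ~~~~~~~~~~^^^^^^^^^^^^^^^^^
    raise TypeError("expected non-empty vector for x")
TypeError: expected non-empty vector for x
```

```bash
sed -i 's/if r\[.extent.\]\[0\]<300:/if r["extent"][0]<300 and r["region"].sum()>150:/' chk.py; python3 -m crank '[{"hand":0,"dx":-0.008,"dy":0,"dz":0,"rx":0,"ry":0,"rz":0},{"hand":0,"dx":-0.015,"dy":0,"dz":0,"rx":0,"ry":0,"rz":0},{"hand":0,"dx":-0.015,"dy":0,"dz":0,"rx":0,"ry":0,"rz":0},{"hand":0,"dx":0,"dy":0,"dz":-0.04,"rx":0,"ry":0,"rz":0},{"hand":0,"dx":-0.03,"dy":0,"dz":-0.05,"rx":0,"ry":0,"rz":0},{"hand":0,"dx":-0.04,"dy":0,"dz":-0.03,"rx":0,"ry":0,"rz":0},{"hand":0,"dx":-0.04,"dy":0,"dz":-0.03,"rx":0,"ry":0,"rz":0}]'; python3 chk.py
```

```text
time: 19.55
position: [0.636, -0.0101, 0.3444]
tool_rot: [0.001, 0.388, 0.922, 0.0]
contact_force: [-0.1, 0.5, -0.2]
finger_gap: 0.0001
grip_force: 0.0
side 0.78 [222. 176. 288. 193.] slope -22.171982446226068 y at -151 140.28992664629718
side blue [226 182  30   7  52] [-90.  117.1] deg -24.0
side stud px [278.9 168. ]
side black [281 131   9  18  43] r 139.3 ang 46.6
side black [268 180  11  10  59] r 82.7 ang 224.8
side black [294 204  11  11  59] r 197.4 ang 251.1
top 0.87 [207. 207. 241. 286.] slope -23.184811710032548 y at -151 140.00377930862484
top 0.63 [184. 149. 328. 314.] slope 22.004846849600128 y at -151 -30.730703875039598
top blue [209 243  17  33 118] [-88.1 113. ] deg -22.4
top stud px [232.8 216.2]
top black [189 191   7   8  45] r 119.8 ang 64.1
top black [186 237   8   7  44] r 125.4 ang 120.5
```

```bash
python3 - <<'E'
from h import *
import pickle
out,ims0=pickle.load(open("m.pkl","rb"))
S=np.array([.5838,.1553]);yaw=-.016
Rp=np.array([[np.cos(yaw),np.sin(yaw)],[-np.sin(yaw),np.cos(yaw)]])
for nm,ims in(("start",ims0),("now",{c:get_image(c) for c in("top","side")})):
  for c in("top","side"):
    I=ims[c];v,u=np.nonzero(I.max(2)<85)
    P=(toplane(np.c_[u,v],.2145,c)[:,:2]-S)@Rp.T*1000;r=np.hypot(*P.T);m=(r>50)&(r<115)
    A=np.degrees(np.arctan2(P[:,1],P[:,0]))%360
    k=np.zeros(I.shape[:2],np.uint8);k[v[m],u[m]]=1;n,l,st,ce=cv2.connectedComponentsWithStats(k,connectivity=8)
    L=l[v,u]
    for i in range(1,n):
        if st[i,4]>15: q=m&(L==i);print(nm,c,st[i,4],"r",r[q].min().round(),r[q].max().round(),"ang",np.median(A[q]).round(1))
E
```

```text
start top 46 r 98.0 115.0 ang 30.9
start top 127 r 51.0 113.0 ang 312.7
start top 241 r 68.0 114.0 ang 119.7
start side 41 r 85.0 114.0 ang 48.0
start side 17 r 68.0 84.0 ang 68.4
start side 83 r 51.0 94.0 ang 25.4
start side 288 r 50.0 115.0 ang 148.5
start side 99 r 56.0 111.0 ang 313.5
now top 47 r 98.0 115.0 ang 31.2
now top 192 r 68.0 114.0 ang 124.9
now side 41 r 85.0 114.0 ang 48.0
now side 17 r 65.0 83.0 ang 68.4
now side 86 r 51.0 94.0 ang 25.9
now side 271 r 50.0 115.0 ang 149.8
now side 76 r 58.0 104.0 ang 225.9
```

```bash
python3 -m crank '[{"hand":0,"dx":-0.03,"dy":-0.035,"dz":0,"rx":0,"ry":0,"rz":0},{"hand":0.45,"dx":-0.03,"dy":-0.035,"dz":0,"rx":0,"ry":0,"rz":0},{"hand":0.45,"dx":-0.03,"dy":-0.035,"dz":0,"rx":0,"ry":0,"rz":0},{"hand":0.45,"dx":-0.03,"dy":-0.035,"dz":0,"rx":0,"ry":0,"rz":0},{"hand":0.45,"dx":-0.03,"dy":-0.035,"dz":0,"rx":0,"ry":0,"rz":0},{"hand":0.45,"dx":0,"dy":0,"dz":0,"rx":0,"ry":0,"rz":-0.125},{"hand":0.45,"dx":0,"dy":0,"dz":0,"rx":0,"ry":0,"rz":-0.125},{"hand":0.45,"dx":0,"dy":0,"dz":0,"rx":0,"ry":0,"rz":-0.125}]'; cat > ang.py <<'E'
from h import *
import pickle
out,ims0=pickle.load(open("m.pkl","rb"))
S=np.array([.5838,.1553]);yaw=-.016
Rp=np.array([[np.cos(yaw),np.sin(yaw)],[-np.sin(yaw),np.cos(yaw)]])
I1=get_image("top")
for nm,I in(("start",ims0["top"]),("now",I1)):
    v,u=np.nonzero(I.max(2)<85)
    P=(toplane(np.c_[u,v],.2145,"top")[:,:2]-S)@Rp.T*1000;r=np.hypot(*P.T);A=np.degrees(np.arctan2(P[:,1],P[:,0]))%360
    m=(r>55)&(r<112)&(A>200)&(A<330);print(nm,m.sum(),np.median(A[m]) if m.any() else None)
    hsv=cv2.cvtColor(I,cv2.COLOR_BGR2HSV).astype(int);v,u=np.mgrid[205:235,222:248];v=v.ravel();u=u.ravel();h=hsv[v,u]
    P=(toplane(np.c_[u,v],.18,"top")[:,:2]-S)@Rp.T*1000;rd=(I[v,u,2].astype(int)-I[v,u,1])
    red=((h[:,0]<8)|(h[:,0]>172))&(h[:,1]>60)
    for i in np.nonzero(red)[0]: print("  red",P[i].round(1),h[i])
E
python3 ang.py; python3 chk.py | grep -E "slope|blue"; python3 -c "
from h import *
print(tcp()[:2])"
```

```text
time: 20.65
position: [0.6146, -0.2377, 0.3413]
tool_rot: [-0.001, 0.207, 0.978, 0.0]
contact_force: [1.0, 1.0, 0.8]
finger_gap: 0.0385
grip_force: 0.0
start 119 312.7578024057226
now 122 224.61273208683102
side 0.23 [219. 173. 292. 195.] slope -21.392122595199726 y at -151 138.99416764148307
side blue [226 182  30   7  52] [-90.  117.1] deg -24.0
top 0.64 [205. 206. 249. 281.] slope -23.133341946071077 y at -151 140.35496508007049
top blue [208 243  18  33 121] [-88.7 113.3] deg -22.7
({'time': 20.9, 'qpos': array([-5.47902345e-01,  5.56287836e-01,  6.93074743e-01,  1.47428505e-05,
        1.89296896e+00, -1.69469549e+00]), 'qd': array([-0.00209699,  0.00233964, -0.00847624, -0.00018399,  0.00107257,
       -0.01124121]), 'effort': array([-2.70377356e-02, -5.58232069e+01, -2.49704432e+01, -4.69110837e-04,
        1.19291879e-03, -2.00161419e-02]), 'position': array([ 0.61502888, -0.23765118,  0.3418193 ]), 'tool_rot': array([-3.46491429e-04,  2.10414804e-01,  9.77612128e-01,  1.28377992e-04]), 'contact_force': array([-0.53180317,  0.14605466, -0.74198516]), 'ft_torque': array([-0.03500013,  0.03084889, -0.0477497 ]), 'grip_force': 0.0, 'finger_gap': 0.03851676651659202}, array([ 0.61502888, -0.23765118,  0.3418193 ]))
```

```bash
python3 -c "
from h import *
plan([.5159,.1847,.30],1.163)"
```

```text
t 20.9 pos [ 0.615  -0.2377  0.3418] psi 1.1468
shift in tool now [0.2641 0.3442 0.042 ] rotvec [ 0.0001 -0.0007 -0.0162] shift in tool after turn [0.2585 0.3484 0.0418]
```

```bash
python3 -m crank '[{"hand":0.45,"dx":0.0264,"dy":0.0344,"dz":0,"rx":0,"ry":0,"rz":0},{"hand":0.45,"dx":0.0264,"dy":0.0344,"dz":0,"rx":0,"ry":0,"rz":0},{"hand":0.45,"dx":0.0264,"dy":0.0344,"dz":0,"rx":0,"ry":0,"rz":0},{"hand":0.45,"dx":0.0264,"dy":0.0344,"dz":0,"rx":0,"ry":0,"rz":0},{"hand":0.45,"dx":0.0264,"dy":0.0344,"dz":0,"rx":0,"ry":0,"rz":0},{"hand":0.45,"dx":0.0264,"dy":0.0344,"dz":0,"rx":0,"ry":0,"rz":0},{"hand":0.45,"dx":0.0264,"dy":0.0344,"dz":0,"rx":0,"ry":0,"rz":0},{"hand":0.45,"dx":0.0264,"dy":0.0344,"dz":0,"rx":0,"ry":0,"rz":0},{"hand":0.45,"dx":0.0264,"dy":0.0344,"dz":0,"rx":0,"ry":0,"rz":0},{"hand":0.45,"dx":0.0264,"dy":0.0344,"dz":0,"rx":0,"ry":0,"rz":-0.016}]'; python3 -m crank '[{"hand":0.45,"dx":0,"dy":0,"dz":0.05,"rx":0,"ry":0,"rz":0},{"hand":0.45,"dx":0,"dy":0,"dz":0.03,"rx":0,"ry":0,"rz":0},{"hand":0.45,"dx":0,"dy":0,"dz":0,"rx":0,"ry":0,"rz":0}]'; python3 -c "
from h import *
plan([.5159,.1847,.165],1.163)"
```

```text
time: 21.9
position: [0.5141, 0.1854, 0.342]
tool_rot: [0.0, 0.202, 0.979, -0.0]
contact_force: [0.2, -0.4, 0.2]
finger_gap: 0.0382
grip_force: 0.0
time: 22.2
position: [0.5132, 0.1839, 0.2584]
tool_rot: [-0.004, 0.202, 0.979, -0.001]
contact_force: [-0.2, -0.9, 0.7]
finger_gap: 0.0382
grip_force: 0.0
t 22.2 pos [0.5132 0.1839 0.2584] psi 1.1641
shift in tool now [-0.0028  0.0022  0.0934] rotvec [-0.0042 -0.007   0.0011] shift in tool after turn [-0.0022  0.0018  0.0934]
```

```bash
python3 -m crank '[{"hand":0.45,"dx":-0.002,"dy":0.0015,"dz":0.04,"rx":0,"ry":0,"rz":0},{"hand":0.45,"dx":0,"dy":0,"dz":0.03,"rx":0,"ry":0,"rz":0},{"hand":0.45,"dx":0,"dy":0,"dz":0.015,"rx":0,"ry":0,"rz":0},{"hand":0.45,"dx":0,"dy":0,"dz":0.008,"rx":0,"ry":0,"rz":0},{"hand":0.45,"dx":0,"dy":0,"dz":0,"rx":0,"ry":0,"rz":0},{"hand":0.3,"dx":0,"dy":0,"dz":0,"rx":0,"ry":0,"rz":0},{"hand":0.3,"dx":0,"dy":0,"dz":0,"rx":0,"ry":0,"rz":0}]' 30; python3 -m crank '[{"hand":0.1,"dx":0,"dy":0,"dz":0,"rx":0,"ry":0,"rz":0},{"hand":0.1,"dx":0,"dy":0,"dz":0,"rx":0,"ry":0,"rz":0},{"hand":0.1,"dx":0,"dy":0,"dz":0,"rx":0,"ry":0,"rz":0}]' 30
```

```text
time: 22.9
position: [0.5182, 0.1843, 0.1704]
tool_rot: [0.001, 0.202, 0.979, 0.0]
contact_force: [-0.1, -0.1, -0.1]
finger_gap: 0.0254
grip_force: 0.0
time: 23.2
position: [0.518, 0.184, 0.1703]
tool_rot: [0.001, 0.202, 0.979, 0.0]
contact_force: [-2.0, -0.9, 6.2]
finger_gap: 0.0204
grip_force: 29.4
```

```bash
python3 -m crank '[{"hand":0.32,"dx":0,"dy":0,"dz":0,"rx":0,"ry":0,"rz":0},{"hand":0.32,"dx":0,"dy":0,"dz":0,"rx":0,"ry":0,"rz":0},{"hand":0.32,"dx":0,"dy":0,"dz":0.003,"rx":0,"ry":0,"rz":0},{"hand":0.32,"dx":0,"dy":0,"dz":0.002,"rx":0,"ry":0,"rz":0},{"hand":0.32,"dx":0,"dy":0,"dz":0,"rx":0,"ry":0,"rz":0}]' 30; python3 -m crank '[{"hand":0.1,"dx":0,"dy":0,"dz":0,"rx":0,"ry":0,"rz":0},{"hand":0.1,"dx":0,"dy":0,"dz":0,"rx":0,"ry":0,"rz":0},{"hand":0.1,"dx":0,"dy":0,"dz":0,"rx":0,"ry":0,"rz":0},{"hand":0.1,"dx":0,"dy":0,"dz":0,"rx":0,"ry":0,"rz":0}]' 50
```

```text
time: 23.7
position: [0.5174, 0.1842, 0.1635]
tool_rot: [-0.0, 0.201, 0.979, -0.0]
contact_force: [-0.5, 0.2, -0.7]
finger_gap: 0.0275
grip_force: 0.0
time: 24.1
position: [0.5175, 0.1842, 0.1639]
tool_rot: [-0.0, 0.201, 0.979, -0.0]
contact_force: [-1.5, -0.2, -0.1]
finger_gap: 0.0201
grip_force: 49.2
```

```bash
python3 -m crank '[{"hand":0.1,"dx":0,"dy":0,"dz":-0.0015,"rx":0,"ry":0,"rz":0},{"hand":0.1,"dx":0,"dy":-0.0022,"dz":0,"rx":0,"ry":0,"rz":-0.03},{"hand":0.1,"dx":0,"dy":-0.0022,"dz":0,"rx":0,"ry":0,"rz":-0.03},{"hand":0.1,"dx":0,"dy":0,"dz":0,"rx":0,"ry":0,"rz":0}]' 60; python3 -m crank '[{"hand":0.1,"dx":0.003,"dy":0,"dz":0,"rx":0,"ry":0,"rz":0},{"hand":0.1,"dx":0.004,"dy":0,"dz":0,"rx":0,"ry":0,"rz":0},{"hand":0.1,"dx":0,"dy":0,"dz":0,"rx":0,"ry":0,"rz":0}]'; python3 -c "
from h import *
print(readout.sense()['ft_torque'])"
```

```text
time: 24.5
position: [0.516, 0.1803, 0.165]
tool_rot: [-0.0, 0.172, 0.985, 0.0]
contact_force: [3.1, 1.8, -7.4]
finger_gap: 0.0203
grip_force: 59.3
time: 24.8
position: [0.5145, 0.181, 0.1662]
tool_rot: [0.006, 0.173, 0.985, -0.0]
contact_force: [24.5, -6.2, -13.2]
finger_gap: 0.0202
grip_force: 59.3
[-0.94441973 -3.55185764 -0.11562718]
```

```bash
python3 -m crank '[{"hand":0.1,"dx":-0.005,"dy":0,"dz":0.001,"rx":0,"ry":0,"rz":0},{"hand":0.1,"dx":0,"dy":0,"dz":0,"rx":0,"ry":0,"rz":0}]'; python3 -m crank '[{"hand":0.1,"dx":0,"dy":0.0022,"dz":0,"rx":0,"ry":0,"rz":0.03},{"hand":0.1,"dx":0,"dy":0.0008,"dz":0,"rx":0,"ry":0,"rz":0.01},{"hand":0.1,"dx":0,"dy":0,"dz":0,"rx":0,"ry":0,"rz":0}]'; python3 -c "
from h import *
s=readout.sense();print(s['ft_torque']);plan([.5159,.1847,.165],1.163)"
```

```text
time: 25.0
position: [0.5147, 0.1808, 0.1645]
tool_rot: [0.0, 0.173, 0.985, 0.0]
contact_force: [5.3, 2.0, -3.2]
finger_gap: 0.0199
grip_force: 60.5
time: 25.3
position: [0.5155, 0.1828, 0.1646]
tool_rot: [0.001, 0.192, 0.981, -0.001]
contact_force: [3.8, -3.6, -4.6]
finger_gap: 0.0199
grip_force: 60.4
[-0.54725109 -0.55296614  0.24154243]
t 25.3 pos [0.5155 0.1828 0.1646] psi 1.185
shift in tool now [ 0.0003  0.0019 -0.0004] rotvec [-0.0017  0.0021  0.022 ] shift in tool after turn [ 0.0003  0.0019 -0.0004]
```

```bash
python3 -m crank '[{"hand":0.1,"dx":0.002,"dy":0,"dz":0,"rx":0,"ry":0,"rz":0},{"hand":0.1,"dx":0,"dy":0,"dz":0,"rx":0,"ry":0,"rz":0}]'; python3 -m crank '[{"hand":0.1,"dx":0.002,"dy":0,"dz":0,"rx":0,"ry":0,"rz":0},{"hand":0.1,"dx":0,"dy":0,"dz":0,"rx":0,"ry":0,"rz":0}]'; python3 -c "
from h import *
s=readout.sense();print(s['ft_torque'])"
```

```text
time: 25.5
position: [0.5153, 0.1832, 0.1651]
tool_rot: [0.003, 0.192, 0.981, -0.001]
contact_force: [10.0, -5.1, -6.3]
finger_gap: 0.0196
grip_force: 60.1
time: 25.7
position: [0.5152, 0.1836, 0.1654]
tool_rot: [0.005, 0.192, 0.981, -0.0]
contact_force: [17.7, -6.3, -7.7]
finger_gap: 0.0199
grip_force: 59.9
[-0.99248219 -2.70697201 -0.09803431]
```

```bash
python3 -m crank '[{"hand":0.1,"dx":-0.0045,"dy":0,"dz":0,"rx":0,"ry":0,"rz":0},{"hand":0.1,"dx":0,"dy":0,"dz":0,"rx":0,"ry":0,"rz":0}]'; python3 -m crank '[{"hand":0.1,"dx":0,"dy":-0.0029,"dz":0,"rx":0,"ry":0,"rz":-0.04},{"hand":0.1,"dx":0,"dy":-0.0029,"dz":0,"rx":0,"ry":0,"rz":-0.04},{"hand":0.1,"dx":0,"dy":0,"dz":0,"rx":0,"ry":0,"rz":0}]'; python3 -m crank '[{"hand":0.1,"dx":0,"dy":-0.0029,"dz":0,"rx":0,"ry":0,"rz":-0.04},{"hand":0.1,"dx":0,"dy":-0.0029,"dz":0,"rx":0,"ry":0,"rz":-0.04},{"hand":0.1,"dx":0,"dy":0,"dz":0,"rx":0,"ry":0,"rz":0}]'; python3 -c "
from h import *
s=readout.sense();print(s['ft_torque'])"; python3 ang.py;python3 chk.py | grep -E "slope|blue"
```

```text
time: 25.9
position: [0.5154, 0.1835, 0.1644]
tool_rot: [-0.0, 0.192, 0.981, -0.0]
contact_force: [0.8, 0.9, -2.6]
finger_gap: 0.0197
grip_force: 60.6
time: 26.2
position: [0.5133, 0.178, 0.1647]
tool_rot: [0.0, 0.152, 0.988, -0.0]
contact_force: [2.6, 0.2, -3.3]
finger_gap: 0.0197
grip_force: 60.5
time: 26.5
position: [0.5118, 0.1723, 0.1646]
tool_rot: [0.0, 0.113, 0.994, -0.0]
contact_force: [1.9, 0.2, -3.7]
finger_gap: 0.0202
grip_force: 60.5
[ 0.07803791 -0.3075569  -0.21335726]
start 119 312.7578024057226
now 146 235.64740913953617
side 0.86 [225. 176. 290. 202.] slope -10.181343855811301 y at -151 106.80537867221992Traceback (most recent call last):
  File "chk.py", line 9, in <module>
    h=P[(P[:,0]<-50)&(P[:,0]>-140)];f=np.polyfit(h[:,0],h[:,1],1);print(c,round(r['conf'],2),np.round(r['extent']),"slope",np.degrees(np.arctan(f[0])),"y at -151",np.polyval(f,-151))
                                      ~~~~~~~~~~^^^^^^^^^^^^^^^^^
    raise TypeError("expected non-empty vector for x")
TypeError: expected non-empty vector for x
```

```bash
python3 -m crank '[{"hand":0.1,"dx":0,"dy":0.0036,"dz":0,"rx":0,"ry":0,"rz":0.05},{"hand":0.1,"dx":0,"dy":0.0036,"dz":0,"rx":0,"ry":0,"rz":0.05},{"hand":0.1,"dx":0,"dy":0,"dz":0,"rx":0,"ry":0,"rz":0}]'; python3 -m crank '[{"hand":0.1,"dx":0.003,"dy":0,"dz":0,"rx":0,"ry":0,"rz":0},{"hand":0.1,"dx":0,"dy":0,"dz":0,"rx":0,"ry":0,"rz":0}]'; python3 -c "
from h import *
s=readout.sense();print(s['ft_torque'])"; python3 ang.py
```

```text
time: 27.0
position: [0.5133, 0.1797, 0.1643]
tool_rot: [-0.0, 0.162, 0.987, -0.0]
contact_force: [0.7, -0.7, -3.3]
finger_gap: 0.0202
grip_force: 60.6
time: 27.2
position: [0.5123, 0.1798, 0.1649]
tool_rot: [0.002, 0.162, 0.987, -0.0]
contact_force: [6.9, -3.2, -4.4]
finger_gap: 0.0202
grip_force: 60.3
[-0.34298638 -1.19904555 -0.12003872]
start 119 312.7578024057226
now 129 236.24891232425995
```

```bash
sed -i 's/            h=P\[(P/            if ((P[:,0]<-50)\&(P[:,0]>-140)).sum()<9: continue\n            h=P[(P/' chk.py; python3 chk.py | grep -E "slope|blue"; python3 - <<'E'
from h import *
plan([.5,.18,.16],1.2)
S=np.array([.5838,.1553]);yaw=-.016
Rp=np.array([[np.cos(yaw),np.sin(yaw)],[-np.sin(yaw),np.cos(yaw)]])
for r in spotter.cut_out("spanner_center","side")[:3]:
    if r['extent'][0]<300:
        v,u=np.nonzero(r['region']);P=(toplane(np.c_[u,v],.167,"side")[:,:2]-S)@Rp.T*1000+[20,69];print(P.min(0),P.max(0),P[P[:,0].argmin()],r['extent'])
s,p,Rm=tcp();print(((p[:2]-S)@Rp.T*1000+[20,69]))
E
```

```text
side 0.64 [221. 177. 290. 197.] slope -16.035291509698556 y at -151 125.0152849461493
side blue [226 184  26   7  39] [-97.6 109.5] deg -17.8
top 0.45 [213. 208. 250. 270.] slope -9.205327045726944 y at -151 120.64271490020022
top blue [215 258   5  13  33] [-104.5  109.5] deg -13.1
t 27.45 pos [0.5123 0.1798 0.1649] psi 1.2457
shift in tool now [ 0.0117 -0.0037  0.0048] rotvec [0.0007 0.0039 0.0457] shift in tool after turn [ 0.0115 -0.0043  0.0049]
[-151.28615182   31.84790819] [ 33.46823635 138.89201258] [-151.28615182  110.71391132] [221.0, 176.7, 289.6, 197.4]
[-51.91580475  92.36332601]
```

```bash
python3 -m crank '[{"hand":0.1,"dx":0.002,"dy":0,"dz":0.0005,"rx":0,"ry":0,"rz":0.02},{"hand":0.1,"dx":0,"dy":0,"dz":0,"rx":0,"ry":0,"rz":-0.04},{"hand":0.1,"dx":0,"dy":0,"dz":0,"rx":0,"ry":0,"rz":0.04},{"hand":0.1,"dx":0,"dy":0,"dz":0,"rx":0,"ry":0,"rz":-0.02},{"hand":0.1,"dx":0,"dy":0,"dz":0,"rx":0,"ry":0,"rz":0}]' 90;python3 -m crank '[{"hand":0.1,"dx":0.002,"dy":0,"dz":0,"rx":0,"ry":0,"rz":0},{"hand":0.1,"dx":0,"dy":0,"dz":0,"rx":0,"ry":0,"rz":0}]'
```

```text
time: 28.0
position: [0.5103, 0.1806, 0.1646]
tool_rot: [0.002, 0.162, 0.987, 0.0]
contact_force: [6.4, -1.5, -2.8]
finger_gap: 0.0192
grip_force: 90.0
time: 28.2
position: [0.5095, 0.1808, 0.1648]
tool_rot: [0.004, 0.162, 0.987, -0.0]
contact_force: [11.9, -4.8, -3.6]
finger_gap: 0.0189
grip_force: 89.8
```

```bash
python3 -m crank '[{"hand":0.1,"dx":0.001,"dy":0.002,"dz":0,"rx":0,"ry":0,"rz":0.02},{"hand":0.1,"dx":0.001,"dy":-0.004,"dz":0,"rx":0,"ry":0,"rz":-0.04},{"hand":0.1,"dx":0.001,"dy":0.004,"dz":0,"rx":0,"ry":0,"rz":0.04},{"hand":0.1,"dx":0.001,"dy":-0.002,"dz":0,"rx":0,"ry":0,"rz":-0.02},{"hand":0.1,"dx":0,"dy":0,"dz":0,"rx":0,"ry":0,"rz":0}]' 90;python3 -m crank '[{"hand":0.1,"dx":0.002,"dy":0,"dz":0,"rx":0,"ry":0,"rz":0},{"hand":0.1,"dx":0,"dy":0,"dz":0,"rx":0,"ry":0,"rz":0}]'; python3 ang.py
```

```text
time: 28.7
position: [0.5028, 0.1831, 0.1643]
tool_rot: [0.0, 0.161, 0.987, 0.0]
contact_force: [0.5, 2.0, 1.5]
finger_gap: 0.0187
grip_force: 90.5
time: 28.9
position: [0.5012, 0.1836, 0.1644]
tool_rot: [0.0, 0.162, 0.987, -0.0]
contact_force: [0.9, -0.6, 1.8]
finger_gap: 0.019
grip_force: 90.6
start 119 312.7578024057226
now 126 236.36725372331108
  red [-14.5   9.2] [  2  66 175]
```

```bash
python3 -m crank '[{"hand":0.1,"dx":0.004,"dy":0,"dz":-0.001,"rx":0,"ry":0,"rz":0},{"hand":0.1,"dx":0.006,"dy":0,"dz":0,"rx":0,"ry":0,"rz":0},{"hand":0.1,"dx":0,"dy":0,"dz":0,"rx":0,"ry":0,"rz":0}]'; python3 -m crank '[{"hand":0.1,"dx":0.01,"dy":0,"dz":0,"rx":0,"ry":0,"rz":0},{"hand":0.1,"dx":0.012,"dy":0,"dz":0,"rx":0,"ry":0,"rz":0},{"hand":0.1,"dx":0.014,"dy":0,"dz":0,"rx":0,"ry":0,"rz":0},{"hand":0.1,"dx":0,"dy":0,"dz":0,"rx":0,"ry":0,"rz":0}]';python3 ang.py;python3 chk.py | grep -E "slope|blue"
```

```text
time: 29.25
position: [0.4903, 0.1871, 0.1646]
tool_rot: [-0.001, 0.162, 0.987, -0.0]
contact_force: [-0.1, -0.3, -3.2]
finger_gap: 0.0187
grip_force: 89.9
time: 29.65
position: [0.4553, 0.1991, 0.1651]
tool_rot: [-0.001, 0.162, 0.987, -0.0]
contact_force: [0.1, 0.1, -3.4]
finger_gap: 0.0189
grip_force: 89.9
start 119 312.7578024057226
now 127 236.33414629327962
side 0.78 [200. 177. 269. 203.] slope -22.502255419070863 y at -151 128.2091028640244
side blue [206 189  26   7  42] [-153.6  127.6] deg -16.2
top 0.62 [204. 230. 244. 295.] slope -25.609520897582765 y at -151 117.71063764146155
top blue [206 284   6  11  31] [-169.3  129.7] deg -13.6
```

```bash
python3 - <<'E'
from h import *
import pickle
out,ims0=pickle.load(open("m.pkl","rb"))
S=np.array([.5838,.1553]);yaw=-.016
Rp=np.array([[np.cos(yaw),np.sin(yaw)],[-np.sin(yaw),np.cos(yaw)]])
now={c:get_image(c) for c in("top","side")}
for c in("top","side"):
    q=proj([[*S,.18]],c)[0].round().astype(int)
    for nm,I in(("start",ims0[c]),("now",now[c])):
        w=I[q[1]-9:q[1]+10,q[0]-10:q[0]+11].astype(int);h=w[...,2]-(w[...,1]);b=w[...,1]-w[...,0]
        red=np.clip(h-b-10,0,None)*(h>18)
        v,u=np.nonzero(red>0)
        P=(toplane(np.c_[u+q[0]-10,v+q[1]-9],.18,c)[:,:2]-S)@Rp.T*1000
        wt=red[v,u].astype(float)
        print(c,nm,len(v),(P*wt[:,None]).sum(0)/max(wt.sum(),1),[ (a.round(1).tolist(),int(k)) for a,k in zip(P,wt)][:12])
E
```

```text
top start 6 [-16.22578008   4.65956996] [([-14.4, 6.6], 15), ([-14.3, 4.0], 15), ([-17.0, 6.5], 15), ([-16.9, 3.9], 22), ([-16.8, 1.3], 6), ([-19.5, 3.7], 8)]
top now 8 [-14.94255084   7.48190681] [([-11.9, 9.3], 10), ([-11.8, 6.7], 7), ([-14.5, 9.2], 24), ([-14.4, 6.6], 25), ([-14.3, 4.0], 5), ([-17.1, 9.1], 16), ([-17.0, 6.5], 17), ([-16.9, 3.9], 6)]
side start 5 [-14.06550562   4.81642475] [([-14.3, 7.7], 13), ([-12.1, 5.8], 19), ([-9.8, 4.0], 3), ([-17.0, 3.7], 13), ([-14.8, 1.8], 13)]
side now 3 [-12.77335863   8.82661063] [([-11.6, 11.7], 7), ([-14.3, 7.7], 7), ([-12.1, 5.8], 4)]
```

```bash
python3 -m crank '[{"hand":0.1,"dx":0.01,"dy":0,"dz":-0.01,"rx":0,"ry":0,"rz":0},{"hand":0.1,"dx":0.01,"dy":0,"dz":-0.04,"rx":0,"ry":0,"rz":0},{"hand":0.1,"dx":0,"dy":0,"dz":-0.045,"rx":0,"ry":0,"rz":0},{"hand":0.1,"dx":0,"dy":0,"dz":-0.045,"rx":0,"ry":0,"rz":0},{"hand":0.1,"dx":0,"dy":0,"dz":0,"rx":0,"ry":0,"rz":0}]'; python3 -c "
from h import *
plan([.495,-.322,.30],1.743)"
```

```text
time: 30.5
position: [0.4396, 0.2054, 0.3115]
tool_rot: [0.006, 0.162, 0.987, 0.002]
contact_force: [0.5, 0.2, -3.2]
finger_gap: 0.0188
grip_force: 90.0
t 30.5 pos [0.4396 0.2054 0.3115] psi 1.2453
shift in tool now [-0.2211 -0.482   0.0109] rotvec [ 0.0034  0.0119 -0.4977] shift in tool after turn [ 0.0357 -0.5291  0.0115]
```

```bash
python3 -m crank '[{"hand":0.1,"dx":-0.0184,"dy":-0.0402,"dz":0,"rx":0,"ry":0,"rz":0},{"hand":0.1,"dx":-0.0184,"dy":-0.0402,"dz":0,"rx":0,"ry":0,"rz":0},{"hand":0.1,"dx":-0.0184,"dy":-0.0402,"dz":0,"rx":0,"ry":0,"rz":0},{"hand":0.1,"dx":-0.0184,"dy":-0.0402,"dz":0,"rx":0,"ry":0,"rz":0},{"hand":0.1,"dx":-0.0184,"dy":-0.0402,"dz":0,"rx":0,"ry":0,"rz":0},{"hand":0.1,"dx":-0.0184,"dy":-0.0402,"dz":0,"rx":0,"ry":0,"rz":0},{"hand":0.1,"dx":-0.0184,"dy":-0.0402,"dz":0,"rx":0,"ry":0,"rz":0},{"hand":0.1,"dx":-0.0184,"dy":-0.0402,"dz":0,"rx":0,"ry":0,"rz":0},{"hand":0.1,"dx":-0.0184,"dy":-0.0402,"dz":0,"rx":0,"ry":0,"rz":0},{"hand":0.1,"dx":-0.0184,"dy":-0.0402,"dz":0,"rx":0,"ry":0,"rz":0}]'; python3 -m crank '[{"hand":0.1,"dx":-0.0184,"dy":-0.0402,"dz":0,"rx":0,"ry":0,"rz":0},{"hand":0.1,"dx":-0.0184,"dy":-0.0402,"dz":0,"rx":0,"ry":0,"rz":0},{"hand":0.1,"dx":0,"dy":0,"dz":0,"rx":0,"ry":0,"rz":-0.124},{"hand":0.1,"dx":0,"dy":0,"dz":0,"rx":0,"ry":0,"rz":-0.124},{"hand":0.1,"dx":0,"dy":0,"dz":0,"rx":0,"ry":0,"rz":-0.124},{"hand":0.1,"dx":0,"dy":0,"dz":0,"rx":0,"ry":0,"rz":-0.124},{"hand":0.1,"dx":0,"dy":0,"dz":0,"rx":0,"ry":0,"rz":0}]';python3 -c "
from h import *
plan([.495,-.322,.015],1.743)"; python3 ang.py | grep now
```

```text
time: 31.5
position: [0.4837, -0.2363, 0.3046]
tool_rot: [-0.0, 0.162, 0.987, 0.0]
contact_force: [0.2, 0.5, -2.6]
finger_gap: 0.0189
grip_force: 90.0
time: 32.2
position: [0.4931, -0.3224, 0.3045]
tool_rot: [-0.0, -0.086, 0.996, 0.001]
contact_force: [0.2, -0.5, -4.0]
finger_gap: 0.019
grip_force: 90.2
t 32.2 pos [ 0.4931 -0.3224  0.3045] psi 1.7421
shift in tool now [-0.0021 -0.0003  0.2895] rotvec [ 0.0011 -0.0007 -0.0009] shift in tool after turn [-1.900e-03  1.000e-04  2.895e-01]
now 131 236.40036115334254
```

```bash
python3 -m crank '[{"hand":0.1,"dx":0,"dy":0,"dz":0.05,"rx":0,"ry":0,"rz":0},{"hand":0.1,"dx":0,"dy":0,"dz":0.05,"rx":0,"ry":0,"rz":0},{"hand":0.1,"dx":0,"dy":0,"dz":0.05,"rx":0,"ry":0,"rz":0},{"hand":0.1,"dx":0,"dy":0,"dz":0.05,"rx":0,"ry":0,"rz":0},{"hand":0.1,"dx":0,"dy":0,"dz":0.04,"rx":0,"ry":0,"rz":0},{"hand":0.1,"dx":0,"dy":0,"dz":0.025,"rx":0,"ry":0,"rz":0},{"hand":0.1,"dx":0,"dy":0,"dz":0.014,"rx":0,"ry":0,"rz":0},{"hand":0.1,"dx":0,"dy":0,"dz":0.006,"rx":0,"ry":0,"rz":0},{"hand":0.1,"dx":0,"dy":0,"dz":0,"rx":0,"ry":0,"rz":0},{"hand":0.1,"dx":0,"dy":0,"dz":0,"rx":0,"ry":0,"rz":0}]'; python3 -m crank '[{"hand":0.1,"dx":0,"dy":0,"dz":0.003,"rx":0,"ry":0,"rz":0},{"hand":0.1,"dx":0,"dy":0,"dz":0,"rx":0,"ry":0,"rz":0},{"hand":0.1,"dx":0,"dy":0,"dz":0,"rx":0,"ry":0,"rz":0}]'
```

```text
time: 33.25
position: [0.4938, -0.3232, 0.0209]
tool_rot: [0.001, -0.085, 0.996, -0.001]
contact_force: [-0.3, 0.6, -4.0]
finger_gap: 0.0189
grip_force: 90.1
time: 33.55
position: [0.4934, -0.323, 0.0173]
tool_rot: [0.0, -0.085, 0.996, -0.0]
contact_force: [-0.3, -0.6, -3.6]
finger_gap: 0.0191
grip_force: 90.1
```

```bash
python3 -m crank '[{"hand":0.1,"dx":0,"dy":0,"dz":0.003,"rx":0,"ry":0,"rz":0},{"hand":0.1,"dx":0,"dy":0,"dz":0.003,"rx":0,"ry":0,"rz":0},{"hand":0.1,"dx":0,"dy":0,"dz":0.0015,"rx":0,"ry":0,"rz":0},{"hand":0.1,"dx":0,"dy":0,"dz":0,"rx":0,"ry":0,"rz":0}]'; python3 -m crank '[{"hand":0.1,"dx":0,"dy":0,"dz":0.001,"rx":0,"ry":0,"rz":0},{"hand":0.1,"dx":0,"dy":0,"dz":0,"rx":0,"ry":0,"rz":0}]'; python3 -m crank '[{"hand":0.1,"dx":0,"dy":0,"dz":0.001,"rx":0,"ry":0,"rz":0},{"hand":0.1,"dx":0,"dy":0,"dz":0,"rx":0,"ry":0,"rz":0}]'
```

```text
time: 33.95
position: [0.4932, -0.3228, 0.0091]
tool_rot: [-0.0, -0.085, 0.996, 0.0]
contact_force: [-0.0, -0.2, -4.0]
finger_gap: 0.0188
grip_force: 90.1
time: 34.15
position: [0.4934, -0.323, 0.0085]
tool_rot: [0.0, -0.085, 0.996, -0.0]
contact_force: [0.3, -0.4, -3.1]
finger_gap: 0.0187
grip_force: 90.2
time: 34.35
position: [0.4935, -0.323, 0.0083]
tool_rot: [0.0, -0.085, 0.996, -0.0]
contact_force: [-3.2, 1.0, 4.7]
finger_gap: 0.0186
grip_force: 91.1
```

Touching down. Release and retreat.

```bash
python3 -m crank '[{"hand":0.5,"dx":0,"dy":0,"dz":-0.0005,"rx":0,"ry":0,"rz":0},{"hand":0.5,"dx":0,"dy":0,"dz":0,"rx":0,"ry":0,"rz":0},{"hand":0.5,"dx":0,"dy":0,"dz":0,"rx":0,"ry":0,"rz":0},{"hand":0.5,"dx":0,"dy":0,"dz":-0.01,"rx":0,"ry":0,"rz":0},{"hand":0.5,"dx":0,"dy":0,"dz":-0.04,"rx":0,"ry":0,"rz":0},{"hand":0.5,"dx":0,"dy":0,"dz":-0.05,"rx":0,"ry":0,"rz":0},{"hand":0.5,"dx":0,"dy":0,"dz":-0.05,"rx":0,"ry":0,"rz":0},{"hand":0.5,"dx":0.04,"dy":0,"dz":-0.02,"rx":0,"ry":0,"rz":0},{"hand":0.5,"dx":0.04,"dy":0,"dz":0,"rx":0,"ry":0,"rz":0},{"hand":0.5,"dx":0.04,"dy":0,"dz":0,"rx":0,"ry":0,"rz":0}]'; python3 - <<'E'
from h import *
for c in("top","side"):
    get_image(c)
    for r in spotter.cut_out("spanner_center",c)[:3]:
        v,u=np.nonzero(r['region']);Q=toplane(np.c_[u,v],.0105,c)[:,:2]
        print(c,r['conf'],cv2.minAreaRect((Q*1000).astype(np.float32)))
print(tcp()[0]['contact_force'],tcp()[1])
E
python3 ang.py
```

```text
time: 35.35
position: [0.374, -0.3433, 0.1795]
tool_rot: [0.001, -0.085, 0.996, -0.001]
contact_force: [0.6, -0.3, -0.5]
finger_gap: 0.0426
grip_force: 0.0
top 0.89 ((489.36993408203125, -328.47760009765625), (189.77244567871094, 67.99227905273438), 14.2554292678833)
top 0.88 ((578.8143920898438, -551.64306640625), (48.32533264160156, 133.4463348388672), 63.009883880615234)
side 0.89 ((571.6478271484375, -562.1704711914062), (44.49037170410156, 133.05282592773438), 50.4794921875)
side 0.72 ((488.74981689453125, -326.153076171875), (196.9149932861328, 66.13655090332031), 11.499650001525879)
side 0.52 ((763.770263671875, -223.8084716796875), (155.25271606445312, 87.86940002441406), 37.079368591308594)
[ 0.41800015 -0.91397624  0.60764918] [ 0.37487848 -0.34355831  0.17889667]
start 119 312.7578024057226
now 135 236.43565967874073
```

```bash
python3 -c "
from bench import job
print(job.hand_in())"
```

```text
the job is handed in; nothing more can be done
None
```

I handed the job in at about 36 s: the spanner is back flat on the mat and the jam nut handle stopped against resistance. I inferred hard tight from the rise in pushing force, not from a reading of the joint, and the stop nut's dab looks 3–4 mm from its start (limit 7 mm).

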